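# Prepare the warming plate and lens for an imaging run

### The job

Prepare the imaging run: first turn the aperture collar of the upright lens fully closed and leave it closed while you lay every sample carrier on the warming plate in one straight row starting at the terminal block, ends in line with the block's, with a gap of exactly one spacer-bar width before each carrier; also push the probe from its stand fully home in the terminal block's socket and put the spacer bar away lying on its rubber mat. Once all of that is done, turn the collar to the click-stop with the broad raised white mark. Leave the vial, the slide box and the screwdriver alone.

Things in the scene. Friction and masses are not known exactly. Their poses are not given: they have to be found in the camera images.
- lens: Fixed upright black lens on the bench; origin at the centre of its underside, z up along the lens axis. Base disc 84 mm across and 10 mm high, barrel 52 mm across, at z = 41 to 46 mm a fixed scale disc 96 mm across with white marks, above it the turning collar (z = 48 to 70 mm), and a 44 mm barrel end with glass up to z = 80 mm.
- collar (a joint): Angle of the aperture collar, a knurled dark ring 56 mm across round the fixed barrel, z = 48 to 70 mm over the bench. 0 = fully closed (end of travel, clockwise from above), growing anticlockwise to 1.35 rad, the other end. Clicks into stops at 0, 0.45, 0.9 (the marked one) and 1.35 rad; a detent of about 0.08 N m holds it there and pulls it in when let go near one.
- tab (a point): Outer top edge of the collar's tab, a lug 8 mm wide and 22 mm high that sticks out to 38.5 mm from the axis and turns with the collar. At collar angle q it points at q - 0.675 rad (anticlockwise) from the lens's x axis. The collar can be gripped across its 56 mm diameter from above or moved by this tab.
- mark (a point): Broad raised white mark (6 mm wide; the other three stops have thin white ticks) on the fixed scale disc, 43 mm from the lens axis: the tab points at it at the marked stop. Thin ticks as seen from above: two clockwise of it (the farther is fully closed) and one anticlockwise of it.
- stage: Fixed aluminium warming plate, 180 (x) x 260 (y) x 8 mm, origin at the centre of its underside. On its -y end stands the grey terminal block, 56 x 56 mm, 30 mm high on the plate, centred at x = 30, y = -97 mm; at its face towards +y (y = -69 mm) the row starts and runs along the plate's +y.
- socket (a point): Centre of the mouth of the round socket in the top of the terminal block, at x = 30, y = -103 mm of the plate, 38 mm over the bench; 8.5 mm wide, 27 mm deep, going straight down.
- slot1 (a point): Point on the plate's top (8 mm over the bench) at the middle of the first carrier's place in the row: 12 mm gap after the terminal block. Axes as the plate's.
- slot2 (a point): The same for the second carrier, 56 mm further along +y.
- slot3 (a point): The same for the third carrier, another 56 mm along +y (used only if there are three carriers).
- spacer: Loose square steel spacer bar, 120 (its x) x 12 x 12 mm, 120 g, origin at its middle. Its 12 mm thickness is the gap wanted. Starts on the bench.
- mat: Fixed black rubber mat for the spacer bar, 160 (x) x 90 (y) x 3 mm, origin at the centre of its underside.
- probe: Loose cordless temperature probe standing in its stand: pin 6 mm across and 24 mm long below a round grey grip 16 mm across and 42 mm long. Origin at the tip of the pin, z up along it; the grip spans z = 24 to 66 mm. Fully home, the grip's shoulder rests on the block round the socket.
- stand: Fixed black probe stand, 50 x 50 x 30 mm, with an 8.5 mm hole in the middle of its top; origin at the centre of its underside.
- vial: Bystander: small brown vial, 32 mm across, 70 mm high; origin at the centre of its underside.
- slide_box: Bystander: flat cardboard box, 80 x 110 x 30 mm; origin at the centre of its underside.
- driver: Bystander: screwdriver, 160 mm long, lying along its x.
- carrier1: Loose aluminium sample carrier, a block 56 (x) x 44 (y) x 24 mm, 110 to 230 g, with a dark glass window in its top; origin at the centre of its underside. In the row its 44 mm sides run along the row (its x is along the plate's x, either way round). May be absent; all carriers are alike and may take any place.
- carrier2: Loose aluminium sample carrier, a block 56 (x) x 44 (y) x 24 mm, 110 to 230 g, with a dark glass window in its top; origin at the centre of its underside. In the row its 44 mm sides run along the row (its x is along the plate's x, either way round). May be absent; all carriers are alike and may take any place.
- carrier3: Loose aluminium sample carrier, a block 56 (x) x 44 (y) x 24 mm, 110 to 230 g, with a dark glass window in its top; origin at the centre of its underside. In the row its 44 mm sides run along the row (its x is along the plate's x, either way round). May be absent; all carriers are alike and may take any place.
Not all that is in view belongs to the job. What is shaped like the carrier2 but green is not meant. Of the things shaped like the lens, the black one is meant.

How it is judged:
By the outcome, as a careful person would: the job done as asked, in the order asked, and still so for the second after the job is handed in, with the robot touching nothing.
Of carrier1, carrier2, carrier3 only 2 to 3 are there at a start; the rules pass over those that are not, and their reading is None.
At some moment in a run one of carrier1, carrier2, carrier3, spacer may be knocked a few centimetres aside while the robot is not near it.
It also fails if it takes over 210 s, if anything falls off the work surface, if the arm or the gripper's body presses on something with over 40 N, if the wrist force passes 120 N, or if a joint passes its speed limit or range.

### The arm

A 6-joint arm with a two-finger parallel gripper is mounted at the origin on the work surface. World frame = base frame: x ahead of the robot, y to its left, z up, the work surface at z = 0. Lengths are in m, angles in rad, forces in N, time in s.
With the tool pointing down it reaches from about 0.375 to 0.825 m from the base axis. Payload 5.5 kg.
Tool frame: the origin (TCP) lies between the finger pads; the fingertips stand manip.nose_length ahead of it and the grasp point (between the pads) lies 6 mm ahead of it (manip.nose_length is the distance from the TCP to the fingertips, in m); z points along the fingers, x is the direction in which the jaws open and shut, and the axes are right-handed (so a half turn about z gives the same grasp; the last joint's range is limited). The gripper opens to 85 mm and grips with 20 to 120 N. Pads are 22 mm wide; open, the fingers measure 114 mm over their backs; the gripper's body (76 mm by 85 mm) begins 54 mm behind the grasp point. The pads swing forward as they close: fully open they stand 13 mm farther back than shut.
Start: joints at [-1.275, 0.314, -0.047, 1.21, 0, 1.571], TCP at [0.175, -0.574, 0.256] pointing down, gripper open.
Joint ranges: [-2.67, 2.67], [-0.69, 1.73], [-1.03, 1.25], [-2.08, 2.16], [-1.42, 1.45], [-3.14, 3.14]. Speed limits (rad/s): [2.39, 2.39, 3.01, 3.14, 3.14, 3.14].

### API

Orientations are given as a 3x3 rotation matrix whose columns are the frame's x, y, z axes.
In Python, from rig import manip gives the robot as it stands. The module is installed in compiled form; this text tells all that it offers.
- The arm moves only by the shell command python3 -m creep 'ROWS' [OPENING] [FORCE]. ROWS is JSON, a list of rows, each an object of numbers: "x", "y", "z": the shift along the tool's x, y, z in mm; "ax", "ay", "az": the turn, a rotation vector about the tool's x, y, z in rad. In form: [{"x": .., "y": .., "z": .., "ax": .., "ay": .., "az": ..}, ...]. A call has 1 to 12 rows; each row shifts and turns the commanded pose from where the row before left it, along the tool's axes as they then stand; what a row does not reach is not made up. A row lasts 1/10 s, in which the tool goes at most 50 mm and 8.59 degrees, less where a joint would pass 70% of its speed; a pose out of reach is approached as far as the arm can. A call is refused whole if a number of a shift passes 50 or a number of a turn 0.15, either way. A call with a gripper value outside its range is refused whole. OPENING is the gripper command: -1 is shut, 1 is fully open, values between are in proportion, set as the call begins (- or left out, the last holds). The fingers move at their own pace and stop on an object; FORCE is the grip in N (left out, the last holds). Time passes only in rows, so rows that do not move let the fingers close. It gives the time, the measured TCP pose, the force and the opening at its end, in the units of the state.
- manip.sense(): the state, without advancing time (a new reading comes with each control period).
- manip.camera(name): name is "side" or "top" or "wrist"; returns a dict with "pixels" (400x640x3 uint8, red, green, blue), "range_z" (400x640 float32, m along the optical axis (not along the pixel's ray), 0 where there is no reading), "intrinsics" (3x3 intrinsics, pixels), "world_from_camera" (4x4, takes a point from camera to world coordinates). Camera axes: x right, y up, looking along -z (the intrinsics and any distortion apply to the point x, -y, -z); pixel columns grow to the right and rows downward; lengths in m; the calibration is good to about 2 mm. A picture is of the moment at which its call begins.
- manip.close_job(): hands the job in, once; it reports no verdict.
The state is a dict: "clock": time; "qpos": joint angles; "dq": joint speeds; "joint_torque": joint torques, N m; "position": TCP position; "tool_rot": TCP orientation; "force": force on the tool from outside, world axes, zero at the start; "moment": the same for the moment, N m; "gripper_width": finger opening in m.
Only numpy, scipy, OpenCV 4.12 (cv2) and the standard library are available. Lean on these libraries where they do the work, as an engineer would, in place of code of your own. Each camera call takes 0.05 s, during which the arm holds its last target. There are 200 camera calls.

## Working session

There is one attempt and no reset: what is moved stays moved. The work goes in short steps, Python scripts to look and compute and a shell command to move; the robot and the scene stay as the last step left them, time stands still between calls to the robot, and variables do not carry over. Pictures are saved under pics/ and viewed, about 12 in all and at most 16, crops included, and the job is handed in when it is done.

```bash
ls; mkdir -p pics
cat > h.py <<'E'
import numpy as np, cv2
from rig import manip
def cam(n,save=None):
    c=manip.camera(n)
    if save: cv2.imwrite('pics/'+save+'.png',c['pixels'][:,:,::-1])
    return c
def ray(c,u,v):
    K=c['intrinsics'];T=c['world_from_camera']
    d=np.array([(u-K[0,2])/K[0,0],-(v-K[1,2])/K[1,1],-1.0])
    return T[:3,3],T[:3,:3]@d
def onz(c,u,v,z):
    o,d=ray(c,u,v);return o+d*(z-o[2])/d[2]
def cloud(c):
    v,u=np.mgrid[0:400,0:640];K=c['intrinsics'];T=c['world_from_camera'];r=c['range_z']
    p=np.stack([(u-K[0,2])/K[0,0]*r,-(v-K[1,2])/K[1,1]*r,-r],-1)
    return p@T[:3,:3].T+T[:3,3]
def proj(c,P):
    K=c['intrinsics'];T=c['world_from_camera'];p=T[:3,:3].T@(np.array(P)-T[:3,3])
    return K[0,0]*p[0]/-p[2]+K[0,2],K[1,1]*-p[1]/-p[2]+K[1,2]
E
python3 - <<'E'
from h import *
for n in ('top','side','wrist'):
    c=cam(n,n+'0');print(n,c['intrinsics'].round(1).tolist(),c['world_from_camera'].round(3).tolist())
s=manip.sense();print({k:np.round(v,3).tolist() for k,v in s.items()},manip.nose_length)
E
```

```text
pics
top [[463.1, 0.0, 322.2], [0.0, 463.1, 202.0], [0.0, 0.0, 1.0]] [[-0.013, 0.991, -0.131, 0.413], [-1.0, -0.015, -0.014, -0.041], [-0.016, 0.131, 0.991, 1.193], [0.0, 0.0, 0.0, 1.0]]
side [[385.2, 0.0, 317.5], [0.0, 385.2, 199.7], [0.0, 0.0, 1.0]] [[0.843, 0.39, -0.37, 0.248], [-0.538, 0.622, -0.569, -0.523], [0.009, 0.679, 0.734, 0.739], [0.0, 0.0, 0.0, 1.0]]
wrist [[296.4, 0.0, 324.1], [0.0, 296.4, 202.8], [0.0, 0.0, 1.0]] [[0.292, 0.912, 0.289, 0.249], [-0.957, 0.278, 0.086, -0.552], [-0.002, -0.302, 0.953, 0.373], [0.0, 0.0, 0.0, 1.0]]
{'clock': 0.15, 'qpos': [-1.275, 0.314, -0.048, 1.21, 0.0, 1.571], 'dq': [-0.001, -0.001, 0.004, 0.001, 0.001, 0.0], 'joint_torque': [-0.0, -54.004, 34.006, 0.013, -0.0, 0.0], 'position': [0.175, -0.574, 0.256], 'tool_rot': [[0.292, -0.957, -0.0], [-0.957, -0.292, 0.001], [-0.001, -0.0, -1.0]], 'force': [-0.296, 0.418, -1.211], 'moment': [-0.011, 0.07, -0.006], 'gripper_width': 0.085} 0.025
```

View pics/top0.png

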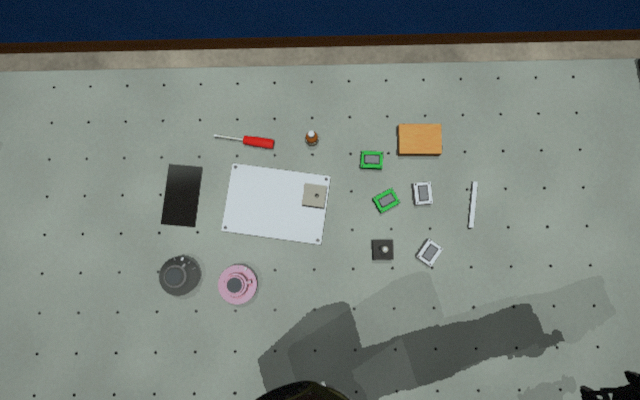

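View pics/side0.png

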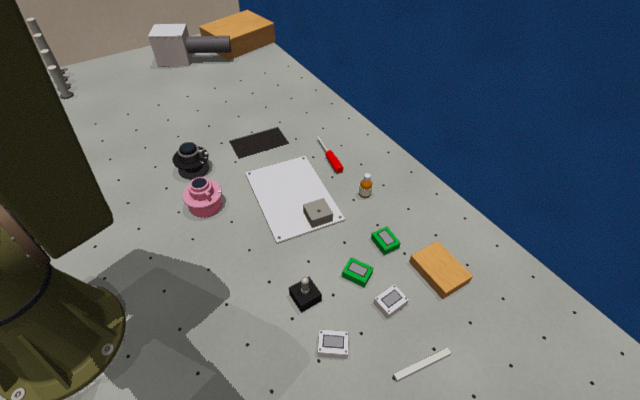

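Top view: black lens (180,275) vs pink lens (238,285) → black. White carriers (423,193) and (429,252) vs green (372,160) and (386,201) → white, two present. Spacer (473,205), probe in stand (383,249), plate (275,204) with block (314,195), mat (182,195).

Run:
```python
from h import *
c=cam('top');P=cloud(c);im=c['pixels'].astype(int)
# height-based components
def rep(name,u0,u1,v0,v1,mask_fn,z):
    sub=np.zeros((400,640),np.uint8);m=mask_fn(im,P);sub[v0:v1,u0:u1]=m[v0:v1,u0:u1]
    n,l,s,ce=cv2.connectedComponentsWithStats(sub)
    k=1+np.argmax(s[1:,4]);ct=cv2.findContours((l==k).astype(np.uint8),0,1)[0][0][:,0]
    W=np.array([onz(c,u,v,z)[:2] for u,v in ct],np.float32)
    r=cv2.minAreaRect(W*1000);print(name,s[k,4],np.round(r[0],1),np.round(r[1],1),round(r[2],1),'zmed',np.median(P[l==k][:,2]).round(3))
br=lambda im,P:im.min(-1)>185
rep('c1',405,440,175,212,lambda i,p:p[:,:,2]>.012,.024)
rep('c2',412,447,235,270,lambda i,p:p[:,:,2]>.012,.024)
rep('spacer',460,490,170,240,lambda i,p:p[:,:,2]>.005,.012)
rep('stage',210,340,155,252,lambda i,p:(i.min(-1)>185)|(p[:,:,2]>.02),.008)
rep('block',295,335,175,215,lambda i,p:p[:,:,2]>.022,.038)
rep('mat',150,210,155,235,lambda i,p:i.max(-1)<70,.003)
rep('stand',365,400,233,265,lambda i,p:i.max(-1)<90,.03)
rep('probe',365,400,233,265,lambda i,p:p[:,:,2]>.05,.072)
rep('lensdisc',150,205,245,302,lambda i,p:p[:,:,2]>.035,.046)
rep('lenstop',150,205,245,302,lambda i,p:p[:,:,2]>.074,.080)
rep('vial',300,325,120,150,lambda i,p:p[:,:,2]>.03,.06)
rep('pinktop',215,262,260,310,lambda i,p:p[:,:,2]>.074,.080)
z=im[240:312,140:270];cv2.imwrite('pics/crop1.png',cv2.resize(c['pixels'][240:312,140:270,::-1],None,fx=6,fy=6,interpolation=2))
```

```text
c1 400 [ 588.  -280.6] [57.  45.5] 3.9 zmed 0.024
c2 419 [ 437.9 -290.9] [45.6 56.9] 52.9 zmed 0.024
spacer 259 [ 559.2 -408.2] [ 16.6 119.9] 81.3 zmed 0.011
stage 6526 [569.7  97.4] [258.3 177.2] 81.1 zmed 0.008
block 500 [584.5  -5.2] [56.3 57.8] 81.5 zmed 0.038
mat 1896 [594.  343.3] [ 88.2 156. ] 84.0 zmed 0.003
stand 375 [ 444.9 -171.3] [52.5 47.2] 89.2 zmed 0.03
probe 38 [ 446.  -173.8] [16.8 12. ] 89.2 zmed 0.072
lensdisc 1204 [389.2 332. ] [94.6 92.4] 89.3 zmed 0.048
lenstop 279 [388.1 331.4] [43.6 43.5] 36.4 zmed 0.08
vial 130 [ 7.294e+02 -5.000e-01] [27.7 33.7] 89.3 zmed 0.048
pinktop 271 [366.3 185.7] [42.9 41.6] 63.5 zmed 0.08
```

View pics/crop1.png

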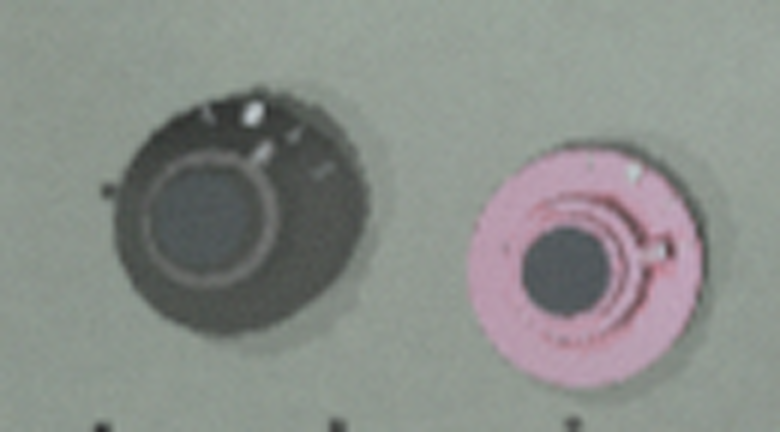

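```bash
cat > go.py <<'E'
# usage: go.py x y z(mm) [yawdeg]: turn (az, rad) then shift (mm, tool axes after the turn)
import sys,numpy as np
from rig import manip
a=list(map(float,sys.argv[1:]));s=manip.sense();p=np.array(s['position'])*1e3;R=np.array(s['tool_rot'])
yaw=np.arctan2(R[1,0],R[0,0]);t=np.radians(a[3]) if len(a)>3 else yaw
d=(t-yaw+np.pi/2)%np.pi-np.pi/2   # half turn gives the same grasp
if len(a)>4: d=(t-yaw+np.pi)%(2*np.pi)-np.pi
n=yaw+d;x=np.array([np.cos(n),np.sin(n)]);y=np.array([np.sin(n),-np.cos(n)]);D=np.array(a[:3])-p
print('az %.3f  shift x %.1f y %.1f z %.1f'%(-d,D[:2]@x,D[:2]@y,-D[2]),'| at',p.round(1),'yaw %.1f q6 %.2f t %.1f'%(np.degrees(yaw),s['qpos'][5],s['clock']))
E
python3 - <<'E'
from h import *
c=cam('top')
C=np.array([.3888,.3317])
for n,u,v,z in [('mark',254,113,.047),('t3',207,116,.046),('t1',294,133,.046),('t0',322,170,.046),('tab',262,152,.070),('tabin',262,152,.060)]:
    p=onz(c,140+u/6,240+v/6,z)[:2]-C;print(n,(p*1000).round(1),np.hypot(*p).round(4),np.degrees(np.arctan2(p[1],p[0])).round(1))
E
python3 go.py 500 -150 250 0
```

```text
mark [39.5 -9.6] 0.0406 -13.6
t3 [38.5 10.2] 0.0398 14.8
t1 [ 31.1 -26. ] 0.0405 -39.9
t0 [ 15.9 -37.9] 0.0411 -67.3
tab [ 23.5 -20.5] 0.0312 -41.1
tabin [ 23.5 -17.4] 0.0293 -36.5
az -1.275  shift x 325.2 y -423.7 z 5.9 | at [ 174.8 -573.7  255.9] yaw -73.1 q6 1.57 t 0.2
```

```bash
python3 go.py 500 -150 250; python3 -m creep '[{"az":-0.14},{"az":-0.14},{"az":-0.14},{"az":-0.14},{"az":-0.14},{"az":-0.14},{"az":-0.14},{"az":-0.14},{"az":-0.15}]' 1 30; python3 go.py 500 -150 250 0
```

```text
az -0.000  shift x -310.5 y -434.6 z 5.9 | at [ 174.8 -573.7  255.9] yaw -73.1 q6 1.57 t 0.2
az -1.275  shift x 325.2 y -423.7 z 5.9 | at [ 174.8 -573.7  255.9] yaw -73.1 q6 1.57 t 0.2$[0]: bad value
```

```bash
python3 -m creep '[{"x":-31,"y":-43,"z":0,"ax":0,"ay":0,"az":0}]' 1 30; python3 -m creep '[{"x":-25,"y":-35,"z":0,"ax":0,"ay":0,"az":0}]' 1 30; python3 go.py 500 -150 250 0
```

```text
clock: 0.35
position: [0.2033, -0.5371, 0.2556]
tool_rot: [[0.286, -0.958, -0.001], [-0.958, -0.286, -0.002], [0.001, 0.001, -1.0]]
force: [2.0, -0.0, -0.3]
gripper_width: 0.085
clock: 0.45
position: [0.2315, -0.4992, 0.2558]
tool_rot: [[0.289, -0.957, 0.0], [-0.957, -0.289, 0.001], [-0.001, -0.0, -1.0]]
force: [0.7, 0.9, -0.3]
gripper_width: 0.0852
az -1.277  shift x 268.5 y -349.2 z 5.8 | at [ 231.5 -499.2  255.8] yaw -73.2 q6 1.71 t 0.5
```

```bash
python3 -m creep '[{"x":-23.2,"y":-32.6,"z":0,"ax":0,"ay":0,"az":0},{"x":-23.2,"y":-32.6,"z":0,"ax":0,"ay":0,"az":0},{"x":-23.2,"y":-32.6,"z":0,"ax":0,"ay":0,"az":0},{"x":-23.2,"y":-32.6,"z":0,"ax":0,"ay":0,"az":0},{"x":-23.2,"y":-32.6,"z":0,"ax":0,"ay":0,"az":0},{"x":-23.2,"y":-32.6,"z":0,"ax":0,"ay":0,"az":0},{"x":-23.2,"y":-32.6,"z":0,"ax":0,"ay":0,"az":0},{"x":-23.2,"y":-32.6,"z":0,"ax":0,"ay":0,"az":0},{"x":-23.2,"y":-32.6,"z":0,"ax":0,"ay":0,"az":0},{"x":-23.2,"y":-32.6,"z":0,"ax":0,"ay":0,"az":0},{"x":-23.2,"y":-32.6,"z":0,"ax":0,"ay":0,"az":0}]' >/dev/null; python3 -m creep '[{"x":0,"y":0,"z":0,"ax":0,"ay":0,"az":-0.14},{"x":0,"y":0,"z":0,"ax":0,"ay":0,"az":-0.14},{"x":0,"y":0,"z":0,"ax":0,"ay":0,"az":-0.14},{"x":0,"y":0,"z":0,"ax":0,"ay":0,"az":-0.14},{"x":0,"y":0,"z":0,"ax":0,"ay":0,"az":-0.14},{"x":0,"y":0,"z":0,"ax":0,"ay":0,"az":-0.14},{"x":0,"y":0,"z":0,"ax":0,"ay":0,"az":-0.14},{"x":0,"y":0,"z":0,"ax":0,"ay":0,"az":-0.14},{"x":0,"y":0,"z":0,"ax":0,"ay":0,"az":-0.15}]';  python3 go.py 388.8 331.7 180 50 1
```

```text
clock: 2.45
position: [0.4999, -0.1513, 0.2562]
tool_rot: [[1.0, 0.001, -0.0], [0.001, -1.0, 0.0], [-0.0, -0.0, -1.0]]
force: [0.4, 0.0, -0.1]
gripper_width: 0.0857
az -0.872  shift x 298.6 y -395.6 z 76.2 | at [ 499.9 -151.3  256.2] yaw 0.1 q6 1.28 t 2.5
```

```bash
python3 -m creep '[{"x":-9.3,"y":-40.2,"z":6,"ax":0,"ay":0,"az":0},{"x":-9.3,"y":-40.2,"z":6,"ax":0,"ay":0,"az":0},{"x":-9.3,"y":-40.2,"z":6,"ax":0,"ay":0,"az":0},{"x":-9.3,"y":-40.2,"z":6,"ax":0,"ay":0,"az":0},{"x":-9.3,"y":-40.2,"z":6,"ax":0,"ay":0,"az":0},{"x":-9.3,"y":-40.2,"z":6,"ax":0,"ay":0,"az":0},{"x":-9.3,"y":-40.2,"z":6,"ax":0,"ay":0,"az":0},{"x":-9.3,"y":-40.2,"z":6,"ax":0,"ay":0,"az":0},{"x":-9.3,"y":-40.2,"z":6,"ax":0,"ay":0,"az":0},{"x":-9.3,"y":-40.2,"z":6,"ax":0,"ay":0,"az":0},{"x":-9.3,"y":-40.2,"z":6,"ax":0,"ay":0,"az":0},{"x":-9.3,"y":-40.2,"z":6,"ax":0,"ay":0,"az":0}]' >/dev/null; python3 -m creep '[{"x":0,"y":0,"z":0,"ax":0,"ay":0,"az":-0.145},{"x":0,"y":0,"z":0,"ax":0,"ay":0,"az":-0.145},{"x":0,"y":0,"z":0,"ax":0,"ay":0,"az":-0.145},{"x":0,"y":0,"z":0,"ax":0,"ay":0,"az":-0.145},{"x":0,"y":0,"z":0,"ax":0,"ay":0,"az":-0.145},{"x":0,"y":0,"z":0,"ax":0,"ay":0,"az":-0.145},{"x":0,"y":0,"z":0,"ax":0,"ay":0,"az":0},{"x":0,"y":0,"z":0,"ax":0,"ay":0,"az":0}]' >/dev/null;  python3 go.py 388.8 331.7 180 50 1
python3 - <<'E'
from h import *
c=cam('wrist','w1');P=cloud(c);z=P[:,:,2]
for lo,hi,h in [(.0765,.085,.08),(.063,.0745,.07),(.040,.0475,.046)]:
    m=((z>lo)&(z<hi)).astype(np.uint8);n,l,s,ce=cv2.connectedComponentsWithStats(m)
    for k in np.argsort(-s[1:,4])[:2]+1:
        ct=max(cv2.findContours((l==k).astype(np.uint8),0,1)[0],key=len)[:,0]
        W=np.array([onz(c,u,v,h)[:2]*1000 for u,v in ct],np.float32);print(h,s[k],np.round(cv2.minEnclosingCircle(W),1) if 0 else (np.round(cv2.fitEllipse(W)[0],1),np.round(cv2.fitEllipse(W)[1],1)))
E
```

```text
az -0.011  shift x -1.1 y -1.6 z 4.3 | at [390.8 331.5 184.3] yaw 49.4 q6 1.41 t 4.5
0.08 [ 298  181   55   53 2261] (array([389. , 332.5]), array([42.4, 43.2]))
0.08 [156 269  41  37 925] (array([357.8, 187.5]), array([22.9, 43.7]))
0.07 [ 291  169   69   78 1351] (array([390. , 331.8]), array([54.1, 61.9]))
0.07 [155 255  57  31 652] (array([351.7, 197.1]), array([22.5, 50.6]))
0.046 [ 272  143  106  102 4633] (array([389.6, 332.1]), array([87.9, 88.6]))
0.046 [ 148  227   99   74 2390] (array([370.4, 184. ]), array([ 90.2, 100.5]))
```

View pics/w1.png

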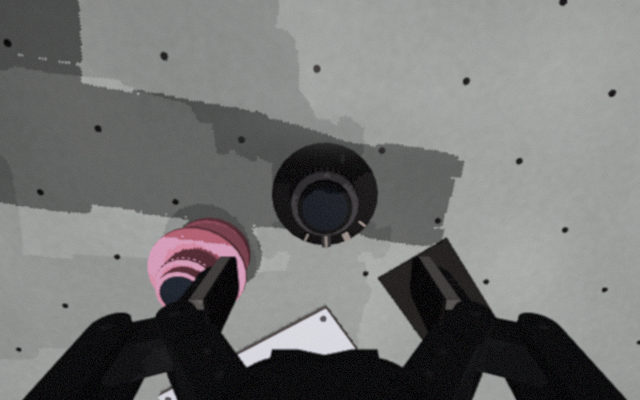

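```bash
python3 -m creep '[{"x":-0.5,"y":-1.7,"z":20,"ax":0,"ay":0,"az":-0.011},{"x":0,"y":0,"z":30,"ax":0,"ay":0,"az":0},{"x":0,"y":0,"z":30,"ax":0,"ay":0,"az":0},{"x":0,"y":0,"z":18,"ax":0,"ay":0,"az":0},{"x":0,"y":0,"z":10,"ax":0,"ay":0,"az":0},{"x":0,"y":0,"z":0,"ax":0,"ay":0,"az":0}]' 1 25 ; python3 -m creep '[{"x":0,"y":0,"z":0,"ax":0,"ay":0,"az":0},{"x":0,"y":0,"z":0,"ax":0,"ay":0,"az":0},{"x":0,"y":0,"z":0,"ax":0,"ay":0,"az":0},{"x":0,"y":0,"z":0,"ax":0,"ay":0,"az":0},{"x":0,"y":0,"z":0,"ax":0,"ay":0,"az":0},{"x":0,"y":0,"z":0,"ax":0,"ay":0,"az":0},{"x":0,"y":0,"z":0,"ax":0,"ay":0,"az":0},{"x":0,"y":0,"z":0,"ax":0,"ay":0,"az":0},{"x":0,"y":0,"z":0,"ax":0,"ay":0,"az":0},{"x":0,"y":0,"z":0,"ax":0,"ay":0,"az":0},{"x":0,"y":0,"z":0,"ax":0,"ay":0,"az":0}]' -1 25; python3 -c "
from rig import manip;s=manip.sense();print(s['force'],s['moment'])"
```

```text
clock: 5.1
position: [0.3885, 0.3317, 0.0752]
tool_rot: [[0.641, 0.767, -0.002], [0.767, -0.641, -0.002], [-0.002, -0.0, -1.0]]
force: [0.1, 0.4, -0.4]
gripper_width: 0.0853
clock: 6.2
position: [0.3897, 0.3327, 0.0778]
tool_rot: [[0.64, 0.768, 0.001], [0.768, -0.64, 0.001], [0.002, 0.0, -1.0]]
force: [-1.4, -1.9, 5.4]
gripper_width: 0.0553
[-1.40247177 -1.88223225  5.3508644 ] [-0.39289977  0.39446999  0.02044446]
```

```bash
python3 -m creep '[{"x":0,"y":0,"z":0,"ax":0,"ay":0,"az":0},{"x":0,"y":0,"z":-3,"ax":0,"ay":0,"az":0},{"x":1,"y":0,"z":-3,"ax":0,"ay":0,"az":0},{"x":0,"y":0,"z":0,"ax":0,"ay":0,"az":0}]' 0.6 25 ; python3 -m creep '[{"x":0,"y":0,"z":0,"ax":0,"ay":0,"az":0},{"x":0,"y":0,"z":0,"ax":0,"ay":0,"az":0},{"x":0,"y":0,"z":0,"ax":0,"ay":0,"az":0},{"x":0,"y":0,"z":0,"ax":0,"ay":0,"az":0},{"x":0,"y":0,"z":0,"ax":0,"ay":0,"az":0},{"x":0,"y":0,"z":0,"ax":0,"ay":0,"az":0},{"x":0,"y":0,"z":0,"ax":0,"ay":0,"az":0},{"x":0,"y":0,"z":0,"ax":0,"ay":0,"az":0}]' -1 25; python3 -c "
from rig import manip;s=manip.sense();print(s['force'],s['moment'])"
```

```text
clock: 6.6
position: [0.3904, 0.3336, 0.083]
tool_rot: [[0.64, 0.768, 0.001], [0.768, -0.64, 0.001], [0.001, 0.0, -1.0]]
force: [0.5, -0.7, -0.2]
gripper_width: 0.0686
clock: 7.4
position: [0.3897, 0.3328, 0.0828]
tool_rot: [[0.64, 0.768, -0.0], [0.768, -0.64, -0.0], [-0.0, 0.0, -1.0]]
force: [-2.4, -2.6, 7.0]
gripper_width: 0.0545
[-2.43953186 -2.55495177  6.98824443] [-0.42680418  0.51188369 -0.01960114]
```

```bash
python3 -m creep '[{"x":0,"y":0,"z":0,"ax":0,"ay":0,"az":0.08},{"x":0,"y":0,"z":0,"ax":0,"ay":0,"az":0.08},{"x":0,"y":0,"z":0,"ax":0,"ay":0,"az":0.08},{"x":0,"y":0,"z":0,"ax":0,"ay":0,"az":0.08},{"x":0,"y":0,"z":0,"ax":0,"ay":0,"az":0.08},{"x":0,"y":0,"z":0,"ax":0,"ay":0,"az":0.04},{"x":0,"y":0,"z":0,"ax":0,"ay":0,"az":0}]' ; python3 -c "
from rig import manip;s=manip.sense();print(s['force'],s['moment'])";python3 -m creep '[{"x":0,"y":0,"z":0,"ax":0,"ay":0,"az":0.04},{"x":0,"y":0,"z":0,"ax":0,"ay":0,"az":0.04},{"x":0,"y":0,"z":0,"ax":0,"ay":0,"az":0}]' ; python3 -c "
from rig import manip;s=manip.sense();print(s['force'],s['moment'])"
```

```text
clock: 8.1
position: [0.3896, 0.3327, 0.0828]
tool_rot: [[0.907, 0.421, -0.0], [0.421, -0.907, -0.001], [-0.001, 0.0, -1.0]]
force: [-1.7, -2.1, 8.1]
gripper_width: 0.0545
[-1.66554653 -2.13724954  8.13840877] [-0.53715927  0.61755464 -0.01229065]
clock: 8.4
position: [0.3895, 0.3328, 0.0827]
tool_rot: [[0.937, 0.349, -0.0], [0.349, -0.937, -0.0], [-0.0, 0.0, -1.0]]
force: [-2.0, -2.6, 5.7]
gripper_width: 0.0549
[-1.98911065 -2.61080869  5.70794605] [-0.43555544  0.43484321  0.48356196]
```

```bash
python3 -m creep '[{"x":0,"y":0,"z":0,"ax":0,"ay":0,"az":-0.03},{"x":0,"y":0,"z":0,"ax":0,"ay":0,"az":0}]' ; python3 -m creep '[{"x":0,"y":0,"z":0,"ax":0,"ay":0,"az":0},{"x":0,"y":0,"z":0,"ax":0,"ay":0,"az":0},{"x":0,"y":0,"z":0,"ax":0,"ay":0,"az":0},{"x":0,"y":0,"z":0,"ax":0,"ay":0,"az":0},{"x":0,"y":0,"z":-5,"ax":0,"ay":0,"az":0},{"x":0,"y":0,"z":-30,"ax":0,"ay":0,"az":0},{"x":0,"y":0,"z":-40,"ax":0,"ay":0,"az":0},{"x":0,"y":0,"z":-40,"ax":0,"ay":0,"az":0},{"x":0,"y":0,"z":0,"ax":0,"ay":0,"az":0},{"x":0,"y":0,"z":0,"ax":0,"ay":0,"az":0}]' 1 25;python3 - <<'E'
from h import *
c=cam('wrist','w2');u,v=map(int,proj(c,[.389,.332,.06]));print(u,v)
cv2.imwrite('pics/w2c.png',cv2.resize(c['pixels'][v-70:v+70,u-90:u+90,::-1],None,fx=4,fy=4,interpolation=2))
E
python3 go.py 588 -280.6 180 -86
```

```text
clock: 8.6
position: [0.3895, 0.3328, 0.0827]
tool_rot: [[0.926, 0.377, -0.0], [0.377, -0.926, -0.0], [-0.001, 0.0, -1.0]]
force: [-2.5, -1.3, 6.7]
gripper_width: 0.0546
clock: 9.6
position: [0.3905, 0.3337, 0.1986]
tool_rot: [[0.926, 0.376, 0.002], [0.376, -0.926, 0.002], [0.003, -0.001, -1.0]]
force: [-0.2, 0.3, -0.1]
gripper_width: 0.0856
321 198
az -1.255  shift x -625.9 y 155.0 z 17.3 | at [389.8 333.  197.3] yaw 22.1 q6 1.89 t 9.7
```

View pics/w2c.png

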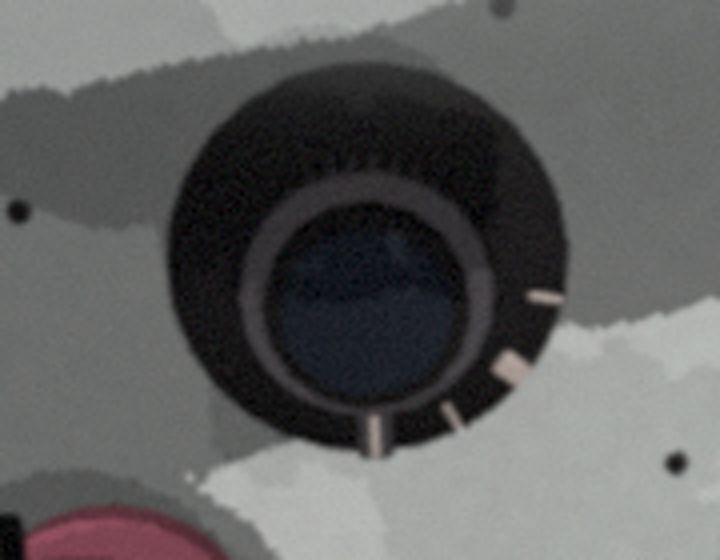

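```bash
python3 go.py 584 -3 180 -9;  python3 -m creep '[{"x":0,"y":0,"z":0,"ax":0,"ay":0,"az":0.135},{"x":0,"y":0,"z":0,"ax":0,"ay":0,"az":0.135},{"x":0,"y":0,"z":0,"ax":0,"ay":0,"az":0.135},{"x":0,"y":0,"z":0,"ax":0,"ay":0,"az":0.135},{"x":0,"y":0,"z":0,"ax":0,"ay":0,"az":0},{"x":0,"y":0,"z":0,"ax":0,"ay":0,"az":0}]';  python3 go.py 584 -3 180 -9
```

```text
az 0.543  shift x 244.4 y 301.5 z 17.3 | at [389.8 333.  197.3] yaw 22.1 q6 1.89 t 9.7
clock: 10.25
position: [0.3892, 0.3325, 0.1961]
tool_rot: [[0.989, -0.15, -0.002], [-0.15, -0.989, -0.001], [-0.001, 0.002, -1.0]]
force: [-0.4, -0.1, 0.5]
gripper_width: 0.0851
az 0.006  shift x 244.9 y 300.9 z 16.1 | at [389.2 332.5 196.1] yaw -8.6 q6 2.43 t 10.2
```

```bash
python3 -m creep '[{"x":24.5,"y":30,"z":0,"ax":0,"ay":0,"az":0.006},{"x":24.5,"y":30,"z":0,"ax":0,"ay":0,"az":0},{"x":24.5,"y":30,"z":0,"ax":0,"ay":0,"az":0},{"x":24.5,"y":30,"z":0,"ax":0,"ay":0,"az":0},{"x":24.5,"y":30,"z":0,"ax":0,"ay":0,"az":0},{"x":24.5,"y":30,"z":0,"ax":0,"ay":0,"az":0},{"x":24.5,"y":30,"z":0,"ax":0,"ay":0,"az":0},{"x":24.5,"y":30,"z":0,"ax":0,"ay":0,"az":0},{"x":24.5,"y":30,"z":5,"ax":0,"ay":0,"az":0},{"x":24.5,"y":30,"z":11,"ax":0,"ay":0,"az":0},{"x":0,"y":0,"z":0,"ax":0,"ay":0,"az":0},{"x":0,"y":0,"z":0,"ax":0,"ay":0,"az":0}]';  python3 go.py 584 -3 180 -9;python3 - <<'E'
from h import *
c=cam('wrist','w3');P=cloud(c);z=P[:,:,2];v,u=np.mgrid[0:400,0:640]
m=((z>.028)&(z<.045)).astype(np.uint8);n,l,s,ce=cv2.connectedComponentsWithStats(m)
for k in np.argsort(-s[1:,4])[:4]+1:
    ct=max(cv2.findContours((l==k).astype(np.uint8),0,1)[0],key=len)[:,0]
    W=np.array([onz(c,a,b,.038)[:2]*1000 for a,b in ct],np.float32);r=cv2.minAreaRect(W);print(s[k],np.round(r[0],1),np.round(r[1],1),round(r[2],2))
E
```

```text
clock: 11.45
position: [0.5836, -0.0027, 0.1802]
tool_rot: [[0.987, -0.159, -0.002], [-0.159, -0.987, 0.0], [-0.002, -0.0, -1.0]]
force: [-0.2, 0.8, -0.3]
gripper_width: 0.0854
az -0.003  shift x 0.5 y 0.2 z 0.2 | at [583.6  -2.7 180.2] yaw -9.2 q6 1.73 t 11.4
[ 297  167   63   61 3685] [586.4  -4.7] [57.2 56. ] 80.91
[473 372  43  28 800] [ 741.9 -255.5] [40.  48.8] 81.07
[471 148  45  38 568] [733.2   2. ] [32.5 33.7] 52.97
[226 335  29  32 448] [ 470.3 -159.9] [21.  43.1] 17.2
```

View pics/w3.png

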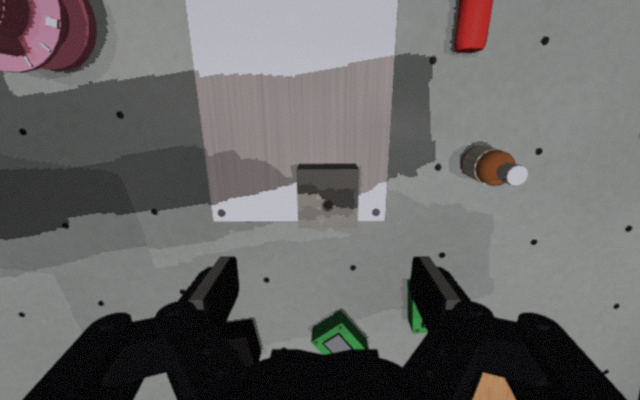

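```bash
python3 - <<'E'
from h import *
c=cam('wrist');g=cv2.cvtColor(c['pixels'],7)[190:218,315:341];m=(g<70).astype(np.uint8)
n,l,s,ce=cv2.connectedComponentsWithStats(m);print(s,ce)
k=1+np.argmax(s[1:,4]);print(onz(c,*(ce[k]+[315,190]),.038)*1000)
print(manip.nose_length)
E
python3 -m creep '[{"x":0,"y":25,"z":0,"ax":0,"ay":0,"az":0},{"x":0,"y":40,"z":0,"ax":0,"ay":0,"az":0},{"x":0,"y":40,"z":0,"ax":0,"ay":0,"az":0},{"x":0,"y":40,"z":0,"ax":0,"ay":0,"az":0},{"x":0,"y":40,"z":0,"ax":0,"ay":0,"az":0},{"x":0,"y":40,"z":0,"ax":0,"ay":0,"az":0},{"x":0,"y":25,"z":0,"ax":0,"ay":0,"az":-0.1},{"x":0,"y":0,"z":0,"ax":0,"ay":0,"az":-0.13},{"x":0,"y":0,"z":0,"ax":0,"ay":0,"az":0}]' >/dev/null; python3 go.py 588 -280.6 120 4
```

```text
[[  0   2  26  26 372]
 [  0   0  26  22 356]] [[10.08064516 18.71774194]
 [15.02808989  8.04775281]]
[588.45452387  -4.44516283  38.        ]
0.025
az 0.001  shift x 41.5 y 35.2 z 61.6 | at [ 544.2 -248.3  181.6] yaw 4.1 q6 1.07 t 12.4
```

```bash
python3 -m creep '[{"x":20.8,"y":17.6,"z":20,"ax":0,"ay":0,"az":0},{"x":20.7,"y":17.6,"z":30,"ax":0,"ay":0,"az":0},{"x":0,"y":0,"z":0,"ax":0,"ay":0,"az":0},{"x":0,"y":0,"z":0,"ax":0,"ay":0,"az":0}]' >/dev/null
cat > wm.py <<'E'
# wrist measurement: components between heights lo..hi (mm) with contour cast on plane h
import sys
from h import *
lo,hi,h=[float(a)/1e3 for a in sys.argv[1:4]]
c=cam('wrist',sys.argv[4]);P=cloud(c);z=P[:,:,2]
m=((z>lo)&(z<hi)).astype(np.uint8);n,l,s,ce=cv2.connectedComponentsWithStats(m)
for k in np.argsort(-s[1:,4])[:5]+1:
    ct=max(cv2.findContours((l==k).astype(np.uint8),0,1)[0],key=len)[:,0]
    W=np.array([onz(c,a,b,h)[:2]*1000 for a,b in ct],np.float32);r=cv2.minAreaRect(W)
    print(s[k],np.round(r[0],1),np.round(r[1],1),round(r[2],2),'rgb',np.median(c['pixels'][l==k],0))
E
python3 wm.py 20 28 24 w4;  python3 go.py 588 -280.6 36 4
```

```text
[ 429    0   88   93 5870] [ 678.2 -154.9] [56.1 45.1] 85.87 rgb [ 73. 132.  86.]
[ 267   33   89  103 5250] [ 572.5 -188.8] [43.8 55.7] 28.19 rgb [ 59. 103.  65.]
[  94  170   90   81 3782] [ 439.5 -291.5] [46.6 56.3] 53.27 rgb [151.5 144.  144. ]
[ 291  185   71   53 3658] [ 589.1 -281.4] [55.8 44. ] 4.06 rgb [125. 123. 126.]
[438 149  37 118 622] [ 690.6 -273.5] [99.4  6.5] 87.51 rgb [57. 42. 30.]
az 0.000  shift x -0.1 y 1.0 z 95.6 | at [ 588.  -279.6  131.6] yaw 4.0 q6 1.06 t 12.9
```

View pics/w4.png

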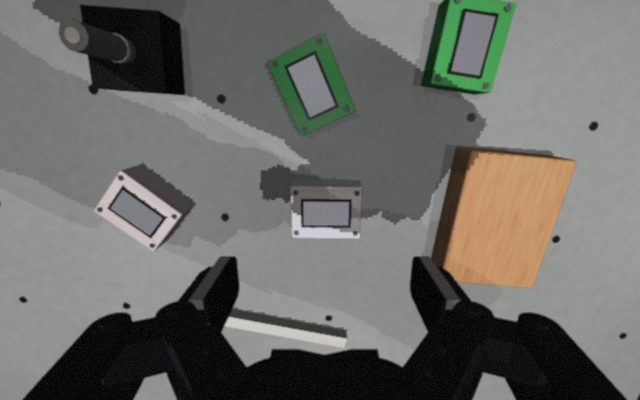

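Wrist view: white carrier at (326,212) under the gripper, second white one at (138,212), greens at (310,85)/(472,45) left alone, spacer (287,328), probe at (75,35).

```bash
python3 -m creep '[{"x":1,"y":1.8,"z":15,"ax":0,"ay":0,"az":0},{"x":0,"y":0,"z":25,"ax":0,"ay":0,"az":0},{"x":0,"y":0,"z":25,"ax":0,"ay":0,"az":0},{"x":0,"y":0,"z":20,"ax":0,"ay":0,"az":0},{"x":0,"y":0,"z":9,"ax":0,"ay":0,"az":0},{"x":0,"y":0,"z":0,"ax":0,"ay":0,"az":0}]' 1 30; python3 -m creep '[{"x":0,"y":0,"z":0,"ax":0,"ay":0,"az":0},{"x":0,"y":0,"z":0,"ax":0,"ay":0,"az":0},{"x":0,"y":0,"z":0,"ax":0,"ay":0,"az":0},{"x":0,"y":0,"z":0,"ax":0,"ay":0,"az":0},{"x":0,"y":0,"z":0,"ax":0,"ay":0,"az":0},{"x":0,"y":0,"z":0,"ax":0,"ay":0,"az":0},{"x":0,"y":0,"z":0,"ax":0,"ay":0,"az":0},{"x":0,"y":0,"z":0,"ax":0,"ay":0,"az":0}]' -1 30;python3 -m creep '[{"x":0,"y":0,"z":-20,"ax":0,"ay":0,"az":0},{"x":0,"y":0,"z":-30,"ax":0,"ay":0,"az":0},{"x":0,"y":0,"z":-30,"ax":0,"ay":0,"az":0},{"x":0,"y":0,"z":-20,"ax":0,"ay":0,"az":0.1},{"x":0,"y":0,"z":0,"ax":0,"ay":0,"az":0.128},{"x":0,"y":0,"z":0,"ax":0,"ay":0,"az":0}]'; python3 go.py 600 40 130 -9.05
```

```text
clock: 13.5
position: [0.5882, -0.282, 0.0363]
tool_rot: [[0.998, 0.07, -0.002], [0.07, -0.998, 0.001], [-0.002, -0.001, -1.0]]
force: [0.1, 0.2, -0.3]
gripper_width: 0.0852
clock: 14.3
position: [0.5903, -0.2833, 0.0391]
tool_rot: [[0.998, 0.07, 0.002], [0.07, -0.998, -0.001], [0.002, 0.001, -1.0]]
force: [-1.2, 1.5, 6.2]
gripper_width: 0.0549
clock: 14.9
position: [0.5899, -0.283, 0.1385]
tool_rot: [[0.987, -0.158, 0.002], [-0.158, -0.987, -0.001], [0.002, 0.001, -1.0]]
force: [-0.1, -0.1, -1.3]
gripper_width: 0.055
az -0.000  shift x -40.8 y -320.6 z 8.5 | at [ 589.9 -283.   138.5] yaw -9.1 q6 1.28 t 14.9
```

```bash
python3 go.py 598.6 69.3 60 -9.05; python3 -m creep '[{"x":-4,"y":-29,"z":0,"ax":0,"ay":0,"az":0},{"x":-4,"y":-29,"z":0,"ax":0,"ay":0,"az":0},{"x":-4,"y":-29,"z":0,"ax":0,"ay":0,"az":0},{"x":-4,"y":-29,"z":0,"ax":0,"ay":0,"az":0},{"x":-4,"y":-29,"z":0,"ax":0,"ay":0,"az":0},{"x":-4,"y":-29,"z":0,"ax":0,"ay":0,"az":0},{"x":-4,"y":-29,"z":0,"ax":0,"ay":0,"az":0},{"x":-4,"y":-29,"z":0,"ax":0,"ay":0,"az":0},{"x":-4,"y":-29,"z":0,"ax":0,"ay":0,"az":0},{"x":-4,"y":-29,"z":0,"ax":0,"ay":0,"az":0},{"x":-4,"y":-29,"z":0,"ax":0,"ay":0,"az":0},{"x":0,"y":0,"z":0,"ax":0,"ay":0,"az":0}]'; python3 go.py 598.6 69.3 50 -9.05
```

```text
az -0.000  shift x -46.8 y -349.3 z 78.5 | at [ 589.9 -283.   138.5] yaw -9.1 q6 1.28 t 14.9
clock: 16.1
position: [0.5954, 0.0424, 0.1366]
tool_rot: [[0.989, -0.15, -0.001], [-0.15, -0.989, 0.001], [-0.001, -0.001, -1.0]]
force: [0.3, 0.0, -1.9]
gripper_width: 0.0548
az 0.007  shift x -1.1 y -27.0 z 86.6 | at [595.4  42.4 136.6] yaw -8.6 q6 1.79 t 16.1
```

```bash
python3 -m creep '[{"x":-1,"y":-27,"z":0,"ax":0,"ay":0,"az":0.007},{"x":0,"y":0,"z":25,"ax":0,"ay":0,"az":0},{"x":0,"y":0,"z":25,"ax":0,"ay":0,"az":0},{"x":0,"y":0,"z":20,"ax":0,"ay":0,"az":0},{"x":0,"y":0,"z":10,"ax":0,"ay":0,"az":0},{"x":0,"y":0,"z":5,"ax":0,"ay":0,"az":0},{"x":0,"y":0,"z":0,"ax":0,"ay":0,"az":0},{"x":0,"y":0,"z":0,"ax":0,"ay":0,"az":0},{"x":0,"y":0,"z":0,"ax":0,"ay":0,"az":0}]'; python3 go.py 594.7 44.4 50 -9.05
cat > w5.py <<'E'
import sys
from h import *
# relative pose of carrier tops (z=.032) to block top (.038), in block axes, at yaw -9.05
c=cam('wrist',sys.argv[1]);P=cloud(c);z=P[:,:,2]
cl=float(sys.argv[2])/1e3 if len(sys.argv)>2 else .032
a=np.radians(-9.05);X=np.array([np.cos(a),np.sin(a)]);Y=np.array([-np.sin(a),np.cos(a)])
def go(lo,hi,h):
    m=((z>lo)&(z<hi)).astype(np.uint8);m=cv2.morphologyEx(m,cv2.MORPH_OPEN,np.ones((3,3)));n,l,s,ce=cv2.connectedComponentsWithStats(m)
    for k in range(1,n):
        if s[k,4]<800: continue
        ct=max(cv2.findContours((l==k).astype(np.uint8),0,1)[0],key=len)[:,0]
        W=np.array([onz(c,a,b,h)[:2]*1000 for a,b in ct],np.float32);r=cv2.minAreaRect(W)
        if max(r[1])<75 and 450<r[0][0]<720 and -60<r[0][1]<260:
            x=np.sort(W@X);y=np.sort(W@Y);q=lambda t:(np.percentile(t,3).round(1),np.percentile(t,97).round(1))
            print('h',h,s[k],np.round(r[0],1),np.round(r[1],1),round(r[2],2),'px',q(x),'py',q(y))
go(.0352,.046,.038);go(cl-.003,cl+.003,cl)
E
python3 w5.py w5 34
```

```text
clock: 17.0
position: [0.6002, 0.066, 0.0534]
tool_rot: [[0.986, -0.164, 0.002], [-0.164, -0.986, 0.0], [0.002, -0.001, -1.0]]
force: [-0.6, 0.2, -1.5]
gripper_width: 0.055
az -0.007  shift x -2.0 y 22.2 z 3.4 | at [600.2  66.   53.4] yaw -9.4 q6 1.85 t 17.0
h 0.038 [ 254  222  142   80 9181] [601.   67.8] [44.4 70.3] 80.53 px (np.float64(550.2), np.float64(615.6)) py (np.float64(139.2), np.float64(183.8))
h 0.038 [ 269  336  102   18 1386] [590.   18.5] [11.6 56. ] 80.52 px (np.float64(552.1), np.float64(607.4)) py (np.float64(105.2), np.float64(117.0))
```

View pics/w5.png

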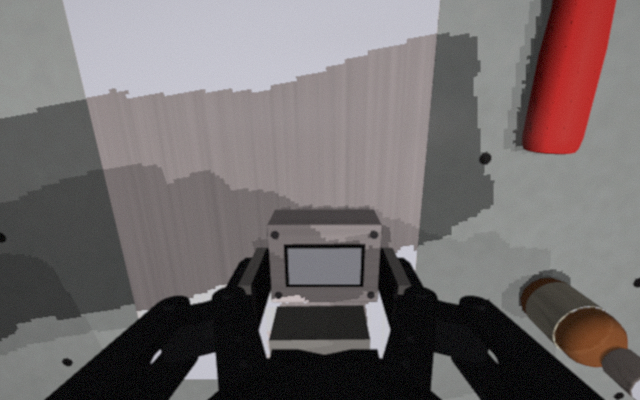

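```bash
python3 -m creep '[{"x":-2,"y":8,"z":3,"ax":0,"ay":0,"az":0},{"x":0,"y":5,"z":0,"ax":0,"ay":0,"az":0},{"x":0,"y":4,"z":0,"ax":0,"ay":0,"az":0},{"x":0,"y":0,"z":0,"ax":0,"ay":0,"az":0},{"x":0,"y":0,"z":0,"ax":0,"ay":0,"az":0},{"x":0,"y":0,"z":0,"ax":0,"ay":0,"az":0}]' | grep -E "posi|force"; for i in 1 2 3 4 5 6; do python3 -m creep '[{"x":0,"y":1,"z":0,"ax":0,"ay":0,"az":0},{"x":0,"y":0,"z":0,"ax":0,"ay":0,"az":0},{"x":0,"y":0,"z":0,"ax":0,"ay":0,"az":0}]' | grep -E "posi|force"; done
```

```text
position: [0.5946, 0.0497, 0.0493]
force: [-0.6, -0.8, -2.4]
position: [0.5943, 0.0487, 0.0493]
force: [-0.3, -0.6, -1.9]
position: [0.5942, 0.0476, 0.0493]
force: [0.4, 0.8, -1.5]
position: [0.594, 0.0466, 0.0493]
force: [0.5, 0.5, -0.9]
position: [0.5938, 0.0456, 0.0493]
force: [-0.6, 0.4, -1.3]
position: [0.5937, 0.0446, 0.0493]
force: [-0.8, 0.1, -2.2]
position: [0.5935, 0.0436, 0.0493]
force: [-0.4, -0.2, -1.3]
```

```bash
for i in 1 2 3 4 5; do python3 -m creep '[{"x":0.2,"y":0.7,"z":0,"ax":0,"ay":0,"az":0},{"x":0,"y":0,"z":0,"ax":0,"ay":0,"az":0},{"x":0,"y":0,"z":0,"ax":0,"ay":0,"az":0}]' | grep -E "posi|force"; done
```

```text
position: [0.5936, 0.0429, 0.0493]
force: [-0.4, 0.3, -1.4]
position: [0.5936, 0.0428, 0.0493]
force: [-0.8, 3.4, -1.3]
position: [0.5936, 0.0427, 0.0494]
force: [-0.9, 6.6, -0.2]
position: [0.5936, 0.0427, 0.0494]
force: [-2.4, 8.0, 0.2]
position: [0.5936, 0.0426, 0.0494]
force: [-2.7, 10.7, -0.4]
```

```bash
python3 -m creep '[{"x":0,"y":-15,"z":-1,"ax":0,"ay":0,"az":0},{"x":0,"y":-20,"z":0,"ax":0,"ay":0,"az":0},{"x":0,"y":-20,"z":0,"ax":0,"ay":0,"az":0},{"x":0,"y":-12,"z":0,"ax":0,"ay":0,"az":0},{"x":0,"y":0,"z":0,"ax":0,"ay":0,"az":0},{"x":0,"y":0,"z":0,"ax":0,"ay":0,"az":0},{"x":0,"y":0,"z":0,"ax":0,"ay":0,"az":0}]' | grep -E "posi|force";python3 go.py 605.5 109.8 47 -9.3
```

```text
position: [0.6047, 0.1053, 0.0502]
force: [0.4, -0.6, -0.9]
az -0.003  shift x 0.0 y -4.6 z 3.2 | at [604.7 105.3  50.2] yaw -9.5 q6 1.91 t 21.6
```

```bash
python3 -m creep '[{"x":0,"y":-4.6,"z":0,"ax":0,"ay":0,"az":-0.003},{"x":0,"y":0,"z":0,"ax":0,"ay":0,"az":0},{"x":0,"y":0,"z":0,"ax":0,"ay":0,"az":0},{"x":0,"y":0,"z":0,"ax":0,"ay":0,"az":0}]' | grep -E "posi|force";python3 go.py 605.5 109.8 47 -9.3; for i in 1 2 3 4 5; do python3 -m creep '[{"x":0,"y":0,"z":0.7,"ax":0,"ay":0,"az":0},{"x":0,"y":0,"z":0,"ax":0,"ay":0,"az":0},{"x":0,"y":0,"z":0,"ax":0,"ay":0,"az":0}]' | grep -E "posi|force"; done;python3 go.py 605.5 109.8 47 -9.3
```

```text
position: [0.6057, 0.1104, 0.0503]
force: [0.5, -0.7, -2.7]
az 0.000  shift x -0.1 y 0.7 z 3.3 | at [605.7 110.4  50.3] yaw -9.3 q6 1.91 t 22.1
position: [0.6056, 0.1106, 0.0495]
force: [0.5, -0.3, -2.0]
position: [0.6056, 0.1107, 0.0488]
force: [0.0, 0.4, -2.1]
position: [0.6057, 0.1107, 0.0482]
force: [1.1, 0.4, -1.7]
position: [0.6057, 0.1107, 0.0475]
force: [0.3, -0.2, -2.2]
position: [0.6058, 0.1107, 0.0471]
force: [-1.5, -0.2, 2.0]
az 0.000  shift x -0.1 y 0.9 z 0.1 | at [605.8 110.7  47.1] yaw -9.3 q6 1.91 t 23.6
```

```bash
python3 -m creep '[{"x":0,"y":0,"z":-1.2,"ax":0,"ay":0,"az":0},{"x":-0.1,"y":0.9,"z":0,"ax":0,"ay":0,"az":0},{"x":0,"y":0,"z":0,"ax":0,"ay":0,"az":0},{"x":0,"y":0,"z":0,"ax":0,"ay":0,"az":0}]' | grep -E "posi|force";python3 go.py 605.5 109.8 47 -9.3; python3 -m creep '[{"x":0,"y":0,"z":0.6,"ax":0,"ay":0,"az":0},{"x":0,"y":0,"z":0.5,"ax":0,"ay":0,"az":0},{"x":0,"y":0,"z":0,"ax":0,"ay":0,"az":0},{"x":0,"y":0,"z":0,"ax":0,"ay":0,"az":0}]' | grep -E "posi|force"; python3 go.py 605.5 109.8 47 -9.3
```

```text
position: [0.6054, 0.1097, 0.0478]
force: [-0.3, 0.2, -1.5]
az 0.000  shift x 0.1 y -0.1 z 0.8 | at [605.4 109.7  47.8] yaw -9.3 q6 1.91 t 23.9
position: [0.6055, 0.1098, 0.0471]
force: [-1.2, 0.4, 2.2]
az 0.000  shift x 0.0 y -0.0 z 0.1 | at [605.5 109.8  47.1] yaw -9.3 q6 1.91 t 24.4
```

```bash
python3 -m creep '[{"x":0,"y":0,"z":0,"ax":0,"ay":0,"az":0},{"x":0,"y":0,"z":0,"ax":0,"ay":0,"az":0},{"x":0,"y":0,"z":0,"ax":0,"ay":0,"az":0},{"x":0,"y":0,"z":0,"ax":0,"ay":0,"az":0},{"x":0,"y":0,"z":-4,"ax":0,"ay":0,"az":0},{"x":0,"y":0,"z":-20,"ax":0,"ay":0,"az":0},{"x":0,"y":0,"z":-40,"ax":0,"ay":0,"az":0},{"x":0,"y":0,"z":-40,"ax":0,"ay":0,"az":0},{"x":0,"y":0,"z":-20,"ax":0,"ay":0,"az":0},{"x":0,"y":0,"z":0,"ax":0,"ay":0,"az":0},{"x":0,"y":0,"z":0,"ax":0,"ay":0,"az":0}]' 1 30; python3 w5.py w6
```

```text
clock: 25.45
position: [0.6057, 0.1098, 0.1713]
tool_rot: [[0.987, -0.161, 0.001], [-0.161, -0.987, 0.0], [0.001, -0.0, -1.0]]
force: [-0.3, -0.8, 0.7]
gripper_width: 0.0851
h 0.038 [ 295  285   57   50 2662] [586.5  -4.6] [58.1 56. ] 81.25 px (np.float64(552.0), np.float64(607.8)) py (np.float64(58.6), np.float64(116.6))
h 0.032 [ 293  172   63   47 2896] [606.2 111.4] [43.1 55.7] 80.72 px (np.float64(553.4), np.float64(608.8)) py (np.float64(183.7), np.float64(227.0))
```

Run:
```python
from h import *
def edges(c,u0,u1,v0,v1,name):
    g=cv2.GaussianBlur(c['pixels'],(3,3),0).astype(int);m=(g.min(-1)-0>150).astype(np.uint8)
    lab=cv2.cvtColor(c['pixels'],cv2.COLOR_RGB2LAB).astype(int)
    return g,lab
c=cam('top','top1');im=c['pixels'].astype(int)
# plate in world: use sobel along world-x; sample profiles along plate x direction at several plate y
def prof(c,cen,yaw,side,ys,half=90):
    X=np.array([np.cos(yaw),np.sin(yaw)]);Y=np.array([-np.sin(yaw),np.cos(yaw)]);g=cv2.cvtColor(c['pixels'],cv2.COLOR_RGB2GRAY).astype(np.float32)
    # plate is purplish white: use blue-green contrast
    b=(c['pixels'].astype(np.float32)@np.array([.5,-1.5,1.0],np.float32)).astype(np.float32)
    out=[]
    t=np.arange(-8,8.01,.5)
    for y in ys:
        pts=np.array([proj(c,[*(cen+X*(side*half+k)/1e3+Y*y/1e3),.008]) for k in t],np.float32)
        if pts.min()<2 or pts[:,0].max()>637 or pts[:,1].max()>397: continue
        f=cv2.remap(cv2.GaussianBlur(b,(3,3),0),pts[:,0].copy(),pts[:,1].copy(),1).ravel()
        d=np.abs(np.convolve(f,np.r_[np.ones(6),-np.ones(6)]/6,'same'))[6:-6];k=np.argmax(d)
        if d[k]>6: out.append((y,t[6:-6][k]))
    return np.array(out)
cen=np.array([.5697,.0974]);w=cam('wrist')
for nm,cc in (('top',c),('wrist',w)):
  for s in (1,-1):
    o=prof(cc,cen,np.radians(-9),s,np.arange(-115,120,5))
    if len(o)>5:
        med=np.median(o[:,1]);o=o[abs(o[:,1]-med)<4];p=np.polyfit(o[:,0],o[:,1],1);r=o[:,1]-np.polyval(p,o[:,0]);ok=abs(r)<1.2;p=np.polyfit(o[ok,0],o[ok,1],1)
        print(nm,s,ok.sum(),'yaw %.2f'%(-9-np.degrees(p[0])),'off %.2f'%p[1])
```

```text
wrist 1 28 yaw -8.92 off 1.90
wrist -1 11 yaw -8.83 off 2.46
```

```bash
python3 go.py 604 110 47.2 -8.9;  python3 -m creep '[{"x":0,"y":0,"z":40,"ax":0,"ay":0,"az":0},{"x":0,"y":0,"z":40,"ax":0,"ay":0,"az":0},{"x":0,"y":0,"z":30,"ax":0,"ay":0,"az":0},{"x":0,"y":0,"z":13,"ax":0,"ay":0,"az":0},{"x":0,"y":0,"z":0,"ax":0,"ay":0,"az":0},{"x":0,"y":0,"z":0,"ax":0,"ay":0,"az":0}]' 1 30 | grep pos;  python3 -m creep '[{"x":0,"y":0,"z":0,"ax":0,"ay":0,"az":0},{"x":0,"y":0,"z":0,"ax":0,"ay":0,"az":0},{"x":0,"y":0,"z":0,"ax":0,"ay":0,"az":0},{"x":0,"y":0,"z":0,"ax":0,"ay":0,"az":0},{"x":0,"y":0,"z":0,"ax":0,"ay":0,"az":0},{"x":0,"y":0,"z":0,"ax":0,"ay":0,"az":0},{"x":0,"y":0,"z":0,"ax":0,"ay":0,"az":0}]' -1 30;  python3 -m creep '[{"x":0,"y":0,"z":-2.5,"ax":0,"ay":0,"az":0},{"x":0,"y":0,"z":0,"ax":0,"ay":0,"az":0},{"x":0,"y":0,"z":0,"ax":0,"ay":0,"az":0}]';python3 go.py 604 110 47.2 -8.9
```

```text
az -0.007  shift x -0.5 y -0.3 z 122.2 | at [604.4 109.6 169.4] yaw -9.3 q6 1.91 t 25.6
position: [0.6059, 0.1098, 0.0485]
clock: 26.9
position: [0.6066, 0.11, 0.0498]
tool_rot: [[0.987, -0.161, 0.003], [-0.161, -0.987, 0.001], [0.003, -0.001, -1.0]]
force: [-1.5, -0.7, 5.7]
gripper_width: 0.0546
clock: 27.2
position: [0.6055, 0.1098, 0.0506]
tool_rot: [[0.987, -0.161, 0.0], [-0.161, -0.987, 0.0], [0.0, -0.0, -1.0]]
force: [0.0, 0.1, -1.5]
gripper_width: 0.0548
az -0.007  shift x -1.5 y -0.0 z 3.4 | at [605.5 109.8  50.6] yaw -9.3 q6 1.91 t 27.2
```

```bash
python3 -m creep '[{"x":-1.5,"y":0,"z":0,"ax":0,"ay":0,"az":-0.007},{"x":0,"y":0,"z":1.5,"ax":0,"ay":0,"az":0},{"x":0,"y":0,"z":0,"ax":0,"ay":0,"az":0},{"x":0,"y":0,"z":0,"ax":0,"ay":0,"az":0}]'|grep -E "pos|force";python3 go.py 604 110 47.2 -8.9;python3 -m creep '[{"x":0,"y":0,"z":1,"ax":0,"ay":0,"az":0},{"x":0,"y":0,"z":0,"ax":0,"ay":0,"az":0},{"x":0,"y":0,"z":0,"ax":0,"ay":0,"az":0}]'|grep -E "pos|force"; python3 go.py 604 110 47.2 -8.9
```

```text
position: [0.6037, 0.11, 0.0499]
force: [-4.2, -0.8, 9.0]
az 0.001  shift x 0.3 y -0.0 z 2.7 | at [603.7 110.   49.9] yaw -8.9 q6 1.91 t 27.6
position: [0.6037, 0.11, 0.0498]
force: [-7.4, -1.5, 16.1]
az 0.001  shift x 0.3 y -0.0 z 2.6 | at [603.7 110.   49.8] yaw -8.9 q6 1.91 t 27.9
```

```bash
python3 -m creep '[{"x":0.3,"y":0,"z":-2.4,"ax":0,"ay":0,"az":0},{"x":0,"y":0,"z":0,"ax":0,"ay":0,"az":0},{"x":0,"y":0,"z":0.3,"ax":0,"ay":0,"az":0},{"x":0,"y":0,"z":0,"ax":0,"ay":0,"az":0}]'|grep -E "pos|force";python3 go.py 604 110 47.2 -8.9;python3 -m creep '[{"x":0,"y":0,"z":0,"ax":0,"ay":0,"az":0},{"x":0,"y":0,"z":0,"ax":0,"ay":0,"az":0},{"x":0,"y":0,"z":0,"ax":0,"ay":0,"az":0},{"x":0,"y":0,"z":0,"ax":0,"ay":0,"az":0},{"x":0,"y":0,"z":-4,"ax":0,"ay":0,"az":0},{"x":0,"y":0,"z":-20,"ax":0,"ay":0,"az":0},{"x":0,"y":0,"z":-40,"ax":0,"ay":0,"az":0},{"x":0,"y":0,"z":-40,"ax":0,"ay":0,"az":0},{"x":0,"y":0,"z":-20,"ax":0,"ay":0,"az":0},{"x":0,"y":0,"z":0,"ax":0,"ay":0,"az":0},{"x":0,"y":0,"z":0,"ax":0,"ay":0,"az":0}]' 1 30|grep pos;sed -i 's/-9.05/-8.9/' w5.py; python3 w5.py w7; python3 go.py 438.5 -292 120 -36.9
```

```text
position: [0.6043, 0.11, 0.0499]
force: [-2.0, -0.7, 1.7]
az 0.000  shift x -0.3 y 0.0 z 2.7 | at [604.3 110.   49.9] yaw -8.9 q6 1.91 t 28.3
position: [0.6045, 0.11, 0.1744]
h 0.038 [ 296  284   57   48 2607] [586.5  -4.7] [56.1 56. ] 81.13 px (np.float64(552.3), np.float64(608.0)) py (np.float64(58.1), np.float64(114.2))
h 0.032 [ 293  172   63   46 2804] [604.9 111.2] [42.7 55.8] 81.12 px (np.float64(552.6), np.float64(608.2)) py (np.float64(182.1), np.float64(224.8))
az 0.489  shift x 109.2 y 420.6 z 53.3 | at [603.7 109.9 173.3] yaw -8.9 q6 1.91 t 29.4
```

```bash
python3 -m creep '[{"x":-9.2,"y":38.4,"z":0,"ax":0,"ay":0,"az":0},{"x":-9.2,"y":38.4,"z":0,"ax":0,"ay":0,"az":0},{"x":-9.2,"y":38.4,"z":0,"ax":0,"ay":0,"az":0},{"x":-9.2,"y":38.4,"z":0,"ax":0,"ay":0,"az":0},{"x":-9.2,"y":38.4,"z":0,"ax":0,"ay":0,"az":0},{"x":-9.2,"y":38.4,"z":0,"ax":0,"ay":0,"az":0},{"x":-9.2,"y":38.4,"z":0,"ax":0,"ay":0,"az":0},{"x":-9.2,"y":38.4,"z":0,"ax":0,"ay":0,"az":0},{"x":-9.2,"y":38.4,"z":0,"ax":0,"ay":0,"az":0},{"x":-9.2,"y":38.4,"z":0,"ax":0,"ay":0,"az":0},{"x":-9.2,"y":38.4,"z":0,"ax":0,"ay":0,"az":0},{"x":0,"y":0,"z":0,"ax":0,"ay":0,"az":0}]'|grep pos; python3 -m creep '[{"x":0,"y":0,"z":10,"ax":0,"ay":0,"az":0.122},{"x":0,"y":0,"z":10,"ax":0,"ay":0,"az":0.122},{"x":0,"y":0,"z":10,"ax":0,"ay":0,"az":0.122},{"x":0,"y":0,"z":10,"ax":0,"ay":0,"az":0.122},{"x":0,"y":0,"z":0,"ax":0,"ay":0,"az":0},{"x":0,"y":0,"z":0,"ax":0,"ay":0,"az":0}]'|grep pos; python3 wm.py 20 28 24 w8; python3 go.py 439.5 -291.5 36 -36.7
```

```text
position: [0.4366, -0.2948, 0.1724]
position: [0.4386, -0.2908, 0.1332]
[ 290  183   71   52 3575] [ 438.7 -292. ] [43.5 55.8] 53.4 rgb [133. 129. 134.]
[366   0  63  27 900] [ 559.5 -209.6] [15.1 40.9] 53.31 rgb [ 78. 162.  91.]
[629   0  11  29 159] [ 688.5 -304.7] [19.7  5.8] 88.09 rgb [47. 34. 24.]
[233  83  53  46 107] [ 447.2 -200.5] [50.2  2.2] 1.64 rgb [25. 24. 25.]
[269  63  11  14  14] [ 472.  -187.6] [ 0.4 10.7] 0.79 rgb [20.  19.5 21. ]
az 0.001  shift x 0.6 y -0.0 z 97.7 | at [ 439.  -291.2  133.7] yaw -36.7 q6 1.63 t 31.3
```

```bash
python3 -m creep '[{"x":0.6,"y":0.5,"z":15,"ax":0,"ay":0,"az":0},{"x":0,"y":0,"z":25,"ax":0,"ay":0,"az":0},{"x":0,"y":0,"z":25,"ax":0,"ay":0,"az":0},{"x":0,"y":0,"z":20,"ax":0,"ay":0,"az":0},{"x":0,"y":0,"z":10,"ax":0,"ay":0,"az":0},{"x":0,"y":0,"z":0,"ax":0,"ay":0,"az":0}]' 1 30|grep pos; python3 -m creep '[{"x":0,"y":0,"z":0,"ax":0,"ay":0,"az":0},{"x":0,"y":0,"z":0,"ax":0,"ay":0,"az":0},{"x":0,"y":0,"z":0,"ax":0,"ay":0,"az":0},{"x":0,"y":0,"z":0,"ax":0,"ay":0,"az":0},{"x":0,"y":0,"z":0,"ax":0,"ay":0,"az":0},{"x":0,"y":0,"z":0,"ax":0,"ay":0,"az":0},{"x":0,"y":0,"z":0,"ax":0,"ay":0,"az":0},{"x":0,"y":0,"z":0,"ax":0,"ay":0,"az":0}]' -1 30;python3 -m creep '[{"x":0,"y":0,"z":-20,"ax":0,"ay":0,"az":0},{"x":0,"y":0,"z":-30,"ax":0,"ay":0,"az":0},{"x":0,"y":0,"z":-30,"ax":0,"ay":0,"az":0},{"x":0,"y":0,"z":-40,"ax":0,"ay":0,"az":0},{"x":0,"y":0,"z":0,"ax":0,"ay":0,"az":-0.12},{"x":0,"y":0,"z":0,"ax":0,"ay":0,"az":-0.12},{"x":0,"y":0,"z":0,"ax":0,"ay":0,"az":-0.12},{"x":0,"y":0,"z":0,"ax":0,"ay":0,"az":-0.12},{"x":0,"y":0,"z":0,"ax":0,"ay":0,"az":0},{"x":0,"y":0,"z":0,"ax":0,"ay":0,"az":0}]'; python3 go.py 596 60 150 -8.9
```

```text
position: [0.4386, -0.2919, 0.0381]
clock: 32.7
position: [0.44, -0.2929, 0.0404]
tool_rot: [[0.8, -0.599, 0.002], [-0.599, -0.8, -0.001], [0.002, -0.0, -1.0]]
force: [-1.1, 0.8, 5.9]
gripper_width: 0.055
clock: 33.7
position: [0.4393, -0.2926, 0.1593]
tool_rot: [[0.986, -0.165, 0.0], [-0.165, -0.986, -0.0], [0.0, 0.0, -1.0]]
force: [-0.9, 0.2, -2.5]
gripper_width: 0.0547
az -0.010  shift x 100.3 y -372.6 z 9.3 | at [ 439.3 -292.6  159.3] yaw -9.5 q6 1.15 t 33.7
```

```bash
python3 go.py 594.9 51.6 56 -8.9;python3 -m creep '[{"x":10.1,"y":-33,"z":0,"ax":0,"ay":0,"az":-0.01},{"x":10.1,"y":-33,"z":0,"ax":0,"ay":0,"az":0},{"x":10.1,"y":-33,"z":0,"ax":0,"ay":0,"az":0},{"x":10.1,"y":-33,"z":0,"ax":0,"ay":0,"az":0},{"x":10.1,"y":-33,"z":0,"ax":0,"ay":0,"az":0},{"x":10.1,"y":-33,"z":0,"ax":0,"ay":0,"az":0},{"x":10.1,"y":-33,"z":0,"ax":0,"ay":0,"az":0},{"x":10.1,"y":-33,"z":0,"ax":0,"ay":0,"az":0},{"x":10.1,"y":-33,"z":0,"ax":0,"ay":0,"az":0},{"x":10.1,"y":-33,"z":0,"ax":0,"ay":0,"az":0},{"x":0,"y":-33,"z":0,"ax":0,"ay":0,"az":0},{"x":0,"y":0,"z":0,"ax":0,"ay":0,"az":0}]'|grep pos;python3 -m creep '[{"x":0,"y":0,"z":0,"ax":0,"ay":0,"az":0},{"x":0,"y":0,"z":0,"ax":0,"ay":0,"az":0},{"x":0,"y":0,"z":0,"ax":0,"ay":0,"az":0}]' |grep pos; python3 go.py 594.9 51.6 56 -8.9
```

```text
az -0.010  shift x 100.5 y -364.1 z 103.3 | at [ 439.3 -292.6  159.3] yaw -9.5 q6 1.15 t 33.7
position: [0.5955, 0.0544, 0.159]
position: [0.5944, 0.0496, 0.159]
az 0.000  shift x 0.2 y -2.0 z 103.0 | at [594.4  49.6 159. ] yaw -8.9 q6 1.81 t 35.2
```

```bash
python3 -m creep '[{"x":0.2,"y":-2,"z":25,"ax":0,"ay":0,"az":0},{"x":0,"y":0,"z":30,"ax":0,"ay":0,"az":0},{"x":0,"y":0,"z":25,"ax":0,"ay":0,"az":0},{"x":0,"y":0,"z":15,"ax":0,"ay":0,"az":0},{"x":0,"y":0,"z":8,"ax":0,"ay":0,"az":0},{"x":0,"y":0,"z":5,"ax":0,"ay":0,"az":0},{"x":0,"y":0,"z":0,"ax":0,"ay":0,"az":0},{"x":0,"y":0,"z":0,"ax":0,"ay":0,"az":0}]'|grep -E "pos|force"; for i in 1 2 3 4 5 6 7 8; do python3 -m creep '[{"x":0,"y":0.8,"z":0,"ax":0,"ay":0,"az":0},{"x":0,"y":0,"z":0,"ax":0,"ay":0,"az":0},{"x":0,"y":0,"z":0,"ax":0,"ay":0,"az":0}]' | grep -E "posi|force"; done; python3 go.py 594.9 51.6 56 -8.9
```

```text
position: [0.5959, 0.0525, 0.0519]
force: [-0.4, -0.1, -1.5]
position: [0.5954, 0.0519, 0.0515]
force: [0.5, 0.4, -1.1]
position: [0.5949, 0.0511, 0.051]
force: [-0.3, -0.8, -1.0]
position: [0.5948, 0.0503, 0.051]
force: [-0.2, 0.2, -1.6]
position: [0.5947, 0.0495, 0.051]
force: [0.3, 0.2, -1.5]
position: [0.5946, 0.0487, 0.051]
force: [-0.1, 0.6, -1.1]
position: [0.5945, 0.0479, 0.051]
force: [-0.2, 0.1, -1.3]
position: [0.5943, 0.0471, 0.051]
force: [-0.0, -0.8, -1.3]
position: [0.5942, 0.0463, 0.051]
force: [0.1, -0.5, -1.0]
az 0.002  shift x -0.1 y -5.3 z -5.0 | at [594.2  46.3  51. ] yaw -8.8 q6 1.80 t 38.4
```

```bash
for i in 1 2 3 4 5 6; do python3 -m creep '[{"x":0,"y":0.6,"z":0,"ax":0,"ay":0,"az":0},{"x":0,"y":0,"z":0,"ax":0,"ay":0,"az":0},{"x":0,"y":0,"z":0,"ax":0,"ay":0,"az":0}]' | grep -E "posi|force"; done; python3 go.py 594.9 51.6 56 -8.9
```

```text
position: [0.5941, 0.0457, 0.051]
force: [0.3, 0.0, -1.6]
position: [0.594, 0.0451, 0.051]
force: [0.1, 0.1, -0.8]
position: [0.594, 0.045, 0.051]
force: [0.4, 3.5, -1.7]
position: [0.594, 0.0449, 0.0511]
force: [0.7, 5.0, -1.5]
position: [0.594, 0.0449, 0.0511]
force: [0.5, 7.7, -1.3]
position: [0.594, 0.0448, 0.0511]
force: [1.0, 8.6, -2.3]
az 0.003  shift x -0.2 y -6.8 z -4.9 | at [594.   44.8  51.1] yaw -8.7 q6 1.80 t 40.2
```

```bash
python3 -m creep '[{"x":0.2,"y":-8,"z":0,"ax":0,"ay":0,"az":0.003},{"x":0,"y":-6,"z":0,"ax":0,"ay":0,"az":0},{"x":0,"y":0,"z":0,"ax":0,"ay":0,"az":0},{"x":0,"y":0,"z":0,"ax":0,"ay":0,"az":0},{"x":0,"y":0,"z":0,"ax":0,"ay":0,"az":0}]'|grep -E "pos|force"; python3 go.py 595.8 56.9 48.4 -8.9
```

```text
position: [0.5959, 0.0563, 0.0509]
force: [-0.1, 0.3, -1.7]
az -0.001  shift x -0.2 y -0.6 z 2.5 | at [595.9  56.3  50.9] yaw -8.9 q6 1.82 t 40.7
```

```bash
python3 -m creep '[{"x":-0.2,"y":-0.6,"z":1,"ax":0,"ay":0,"az":0},{"x":0,"y":0,"z":0.7,"ax":0,"ay":0,"az":0},{"x":0,"y":0,"z":0,"ax":0,"ay":0,"az":0},{"x":0,"y":0,"z":0,"ax":0,"ay":0,"az":0}]'|grep -E "pos|force"; python3 go.py 595.8 56.9 48.4 -8.9;  for i in 1 2; do python3 -m creep '[{"x":0,"y":0,"z":0.5,"ax":0,"ay":0,"az":0},{"x":0,"y":0,"z":0,"ax":0,"ay":0,"az":0},{"x":0,"y":0,"z":0,"ax":0,"ay":0,"az":0}]' | grep -E "posi|force"; done; python3 go.py 595.8 56.9 48.4 -8.9
```

```text
position: [0.5959, 0.0571, 0.0492]
force: [0.6, 0.1, -1.5]
az -0.001  shift x -0.0 y 0.2 z 0.8 | at [595.9  57.1  49.2] yaw -8.9 q6 1.82 t 41.1
position: [0.5959, 0.0572, 0.0488]
force: [-0.2, -0.1, -1.4]
position: [0.596, 0.0572, 0.0485]
force: [-1.3, 0.4, 1.5]
az -0.001  shift x -0.1 y 0.3 z 0.1 | at [596.   57.2  48.5] yaw -8.9 q6 1.82 t 41.7
```

```bash
python3 -m creep '[{"x":0,"y":0,"z":-0.7,"ax":0,"ay":0,"az":0},{"x":-0.1,"y":0.3,"z":0,"ax":0,"ay":0,"az":0},{"x":0,"y":0,"z":0.6,"ax":0,"ay":0,"az":0},{"x":0,"y":0,"z":0,"ax":0,"ay":0,"az":0}]'|grep -E "pos|force"; python3 go.py 595.8 56.9 48.4 -8.9; python3 -m creep '[{"x":0,"y":0,"z":0,"ax":0,"ay":0,"az":0},{"x":0,"y":0,"z":0,"ax":0,"ay":0,"az":0},{"x":0,"y":0,"z":0,"ax":0,"ay":0,"az":0},{"x":0,"y":0,"z":0,"ax":0,"ay":0,"az":0},{"x":0,"y":0,"z":-4,"ax":0,"ay":0,"az":0},{"x":0,"y":0,"z":-20,"ax":0,"ay":0,"az":0},{"x":0,"y":0,"z":-40,"ax":0,"ay":0,"az":0},{"x":0,"y":0,"z":-40,"ax":0,"ay":0,"az":0},{"x":0,"y":0,"z":-20,"ax":0,"ay":0,"az":0},{"x":0,"y":0,"z":0,"ax":0,"ay":0,"az":0},{"x":0,"y":0,"z":0,"ax":0,"ay":0,"az":0}]' 1 30|grep pos; python3 w5.py w9; python3 go.py 559.2 -408.2 120 81.3
```

```text
position: [0.5958, 0.0569, 0.0485]
force: [-1.2, -0.2, 2.9]
az -0.001  shift x 0.0 y -0.0 z 0.1 | at [595.8  56.9  48.5] yaw -8.9 q6 1.82 t 42.1
position: [0.596, 0.057, 0.1728]
h 0.038 [ 294  234   61   54 3074] [586.5  -4.5] [56.4 56.1] 81.07 px (np.float64(552.2), np.float64(608.0)) py (np.float64(58.1), np.float64(114.5))
h 0.032 [ 291  109   67   53 3454] [604.8 110.6] [43.4 55.8] 81.07 px (np.float64(552.6), np.float64(608.1)) py (np.float64(181.1), np.float64(224.6))
h 0.032 [ 293  174   63   47 2860] [596.1  56.2] [43.6 55.8] 81.07 px (np.float64(552.5), np.float64(608.0)) py (np.float64(126.0), np.float64(169.6))
az 1.567  shift x 465.2 y -34.7 z 51.7 | at [595.3  56.9 171.7] yaw -8.9 q6 1.82 t 43.2
```

View pics/w9.png

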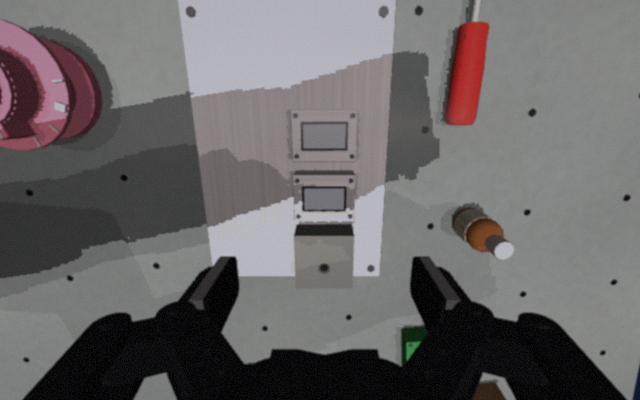

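```bash
python3 -m creep '[{"x":0,"y":24,"z":22,"ax":0,"ay":0,"az":0},{"x":0,"y":24,"z":22,"ax":0,"ay":0,"az":0},{"x":0,"y":0,"z":22,"ax":0,"ay":0,"az":0},{"x":0,"y":0,"z":0,"ax":0,"ay":0,"az":0},{"x":0,"y":0,"z":0,"ax":0,"ay":0,"az":0}]'|grep pos; python3 w5.py w10
python3 - <<'E'
from h import *
c=cam('wrist');a=np.radians(-8.9);X=np.array([np.cos(a),np.sin(a)]);Y=np.array([-np.sin(a),np.cos(a)])
t=np.arange(108,236,.25);px=np.array([554,557,560,598,602,606])
g=c['pixels'].mean(-1).astype(np.float32);F=[]
for p in px:
    q=np.array([proj(c,[*((p*X+k*Y)/1e3),.032]) for k in t],np.float32);F.append(cv2.remap(g,q[:,0].copy(),q[:,1].copy(),1).ravel())
F=np.array(F);print('cam',np.round([c['world_from_camera'][:2,3]@X*1e3,c['world_from_camera'][:2,3]@Y*1e3],1))
for f in F:
    d=np.convolve(f,np.r_[np.ones(4),-np.ones(4)]/4,'same')
    pk=[(round(t[i],1),int(d[i])) for i in range(5,len(t)-5) if abs(d[i])>12 and abs(d[i])==abs(d[i-5:i+6]).max()];print(pk)
u0,v0=map(int,proj(c,[*((580*X+172*Y)/1e3),.032]));cv2.imwrite('pics/w10c.png',cv2.resize(c['pixels'][max(0,v0-110):v0+110,u0-100:u0+100,::-1],None,fx=2.7,fy=2.7,interpolation=2))
E
```

```text
position: [0.5872, 0.0096, 0.1053]
h 0.038 [ 284  208   85   76 6022] [586.4  -4.9] [56.6 56. ] 81.21 px (np.float64(552.2), np.float64(608.0)) py (np.float64(57.6), np.float64(114.2))
h 0.032 [ 278   20   98   82 7736] [604.7 110.4] [43.4 55.8] 81.06 px (np.float64(552.6), np.float64(608.1)) py (np.float64(180.9), np.float64(224.3))
h 0.032 [ 282  121   90   69 5933] [596.   55.8] [43.7 55.7] 81.07 px (np.float64(552.5), np.float64(608.0)) py (np.float64(125.5), np.float64(169.2))
cam [580.2 176.5]
[(np.float64(111.2), -13), (np.float64(117.5), 22), (np.float64(126.5), 21), (np.float64(128.8), -14), (np.float64(131.2), 15), (np.float64(162.2), -23), (np.float64(164.8), 17), (np.float64(168.8), -13), (np.float64(179.8), -21), (np.float64(181.5), 33), (np.float64(184.0), -23), (np.float64(187.0), 20), (np.float64(195.8), 28), (np.float64(217.8), -30), (np.float64(219.8), 19)]
[(np.float64(111.2), -16), (np.float64(120.0), 38), (np.float64(125.8), 19), (np.float64(128.2), -43), (np.float64(131.8), 42), (np.float64(162.2), -33), (np.float64(165.8), 31), (np.float64(168.8), -23), (np.flo
[... 592 characters left out ...]
91.0), -69), (np.float64(193.0), 45), (np.float64(214.8), 68)]
[(np.float64(111.2), -25), (np.float64(120.0), 51), (np.float64(128.8), -24), (np.float64(131.8), 28), (np.float64(165.8), 13), (np.float64(168.5), -20), (np.float64(181.5), 40), (np.float64(185.0), -13), (np.float64(186.5), 12), (np.float64(207.2), 23), (np.float64(219.0), -12), (np.float64(221.0), 15)]
[(np.float64(111.2), -26), (np.float64(117.5), 34), (np.float64(128.5), -22), (np.float64(131.2), 22), (np.float64(163.0), -17), (np.float64(165.2), 14), (np.float64(168.5), -15), (np.float64(181.8), 29), (np.float64(184.5), -26), (np.float64(187.0), 31), (np.float64(208.0), 23), (np.float64(218.8), -24), (np.float64(221.2), 25)]
```

View pics/w10c.png

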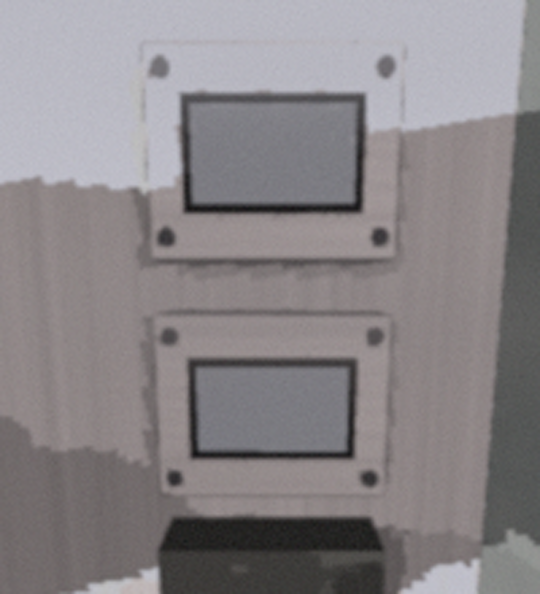

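```bash
cat > hole.py <<'E'
from h import *
c=cam('wrist');a=np.radians(-8.9);X=np.array([np.cos(a),np.sin(a)]);Y=np.array([-np.sin(a),np.cos(a)])
# rectify block top (z=.038) at 0.2 mm/px about the expected socket
e=np.array([585.5,-10.8]);n=101;k=(np.arange(n)-50)*.2
M=np.array([[proj(c,[*((e+X*i+Y*j)/1e3),.038]) for i in k] for j in k[::-1]],np.float32)
R=cv2.remap(c['pixels'],M[:,:,0],M[:,:,1],1);g=cv2.GaussianBlur(cv2.cvtColor(R,7),(9,9),0)
th=(int(g.min())+int(np.median(g)))/2;m=(g<th).astype(np.uint8);nn,l,s,ce=cv2.connectedComponentsWithStats(m)
for q in range(1,nn):
    if s[q,4]>150: x,y=(ce[q,0]-50)*.2,(50-ce[q,1])*.2;print('area mm2',s[q,4]*.04,'dx,dy',round(x,2),round(y,2),'world',(e+X*x+Y*y).round(2))
cv2.imwrite('pics/hole.png',cv2.resize(R[:,:,::-1],None,fx=4,fy=4))
E
python3 hole.py; python3 go.py 446 -173 130 -8.9;  python3 go.py 446 -173 130 81.1
```

```text
area mm2 134.76 dx,dy 2.12 4.25 world [588.25  -6.93]
az -0.000  shift x -113.1 y 202.9 z -22.6 | at [589.1  10.  107.4] yaw -8.9 q6 1.74 t 43.9
az 1.571  shift x 202.9 y 113.1 z -22.6 | at [589.1  10.  107.4] yaw -8.9 q6 1.74 t 43.9
```

View pics/hole.png

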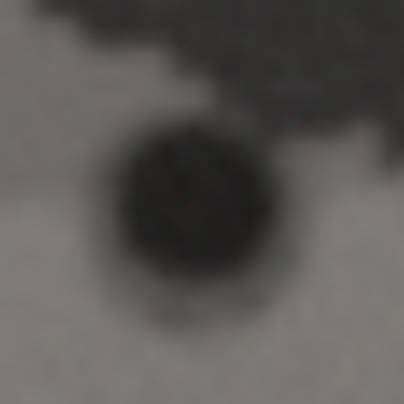

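```bash
python3 -m creep '[{"x":0,"y":0,"z":-40,"ax":0,"ay":0,"az":0},{"x":0,"y":0,"z":-20,"ax":0,"ay":0,"az":0},{"x":-16,"y":29,"z":0,"ax":0,"ay":0,"az":0},{"x":-16,"y":29,"z":0,"ax":0,"ay":0,"az":0},{"x":-16,"y":29,"z":0,"ax":0,"ay":0,"az":0},{"x":-16,"y":29,"z":0,"ax":0,"ay":0,"az":0},{"x":-16,"y":29,"z":0,"ax":0,"ay":0,"az":0},{"x":-16,"y":29,"z":0,"ax":0,"ay":0,"az":0},{"x":-16,"y":29,"z":0,"ax":0,"ay":0,"az":0},{"x":0,"y":0,"z":0,"ax":0,"ay":0,"az":0},{"x":0,"y":0,"z":0,"ax":0,"ay":0,"az":0},{"x":0,"y":0,"z":0,"ax":0,"ay":0,"az":0}]'|grep pos; python3 wm.py 64 80 72 w11
python3 - <<'E'
from h import *
c=cam('wrist');P=cloud(c);z=P[:,:,2];m=((z>.025)&(z<.035)).astype(np.uint8);n,l,s,ce=cv2.connectedComponentsWithStats(m)
for k in range(1,n):
    if s[k,4]>800:
        ct=max(cv2.findContours((l==k).astype(np.uint8),0,1)[0],key=len)[:,0]
        W=np.array([onz(c,a,b,.03)[:2]*1000 for a,b in ct],np.float32);r=cv2.minAreaRect(W);print(s[k],np.round(r[0],1),np.round(r[1],1),round(r[2],2))
E
python3 go.py 446 -173 70 -8.9
```

```text
position: [0.4471, -0.1732, 0.1671]
[314 204  21  22 360] [ 447.3 -174. ] [17.  15.3] 81.1 rgb [54. 53. 52.]
[ 292  169   64   61 2467] [ 447.  -174.8] [50.  51.1] 0.16
[ 579  205   61  107 5372] [ 715.2 -277.4] [111.8  60. ] 89.22
az 0.001  shift x -1.0 y 0.2 z 96.7 | at [ 447.  -172.9  166.7] yaw -8.8 q6 1.36 t 45.2
```

```bash
python3 -m creep '[{"x":0.7,"y":1.2,"z":20,"ax":0,"ay":0,"az":0},{"x":0,"y":0,"z":30,"ax":0,"ay":0,"az":0},{"x":0,"y":0,"z":25,"ax":0,"ay":0,"az":0},{"x":0,"y":0,"z":15,"ax":0,"ay":0,"az":0},{"x":0,"y":0,"z":6,"ax":0,"ay":0,"az":0},{"x":0,"y":0,"z":0,"ax":0,"ay":0,"az":0}]' 1 30|grep pos; python3 -m creep '[{"x":0,"y":0,"z":0,"ax":0,"ay":0,"az":0},{"x":0,"y":0,"z":0,"ax":0,"ay":0,"az":0},{"x":0,"y":0,"z":0,"ax":0,"ay":0,"az":0},{"x":0,"y":0,"z":0,"ax":0,"ay":0,"az":0},{"x":0,"y":0,"z":0,"ax":0,"ay":0,"az":0},{"x":0,"y":0,"z":0,"ax":0,"ay":0,"az":0},{"x":0,"y":0,"z":0,"ax":0,"ay":0,"az":0},{"x":0,"y":0,"z":0,"ax":0,"ay":0,"az":0},{"x":0,"y":0,"z":0,"ax":0,"ay":0,"az":0},{"x":0,"y":0,"z":0,"ax":0,"ay":0,"az":0}]' -1 30; python3 -m creep '[{"x":0,"y":0,"z":-3,"ax":0,"ay":0,"az":0},{"x":0,"y":0,"z":-5,"ax":0,"ay":0,"az":0},{"x":0,"y":0,"z":-10,"ax":0,"ay":0,"az":0},{"x":0,"y":0,"z":-20,"ax":0,"ay":0,"az":0},{"x":0,"y":0,"z":-20,"ax":0,"ay":0,"az":0},{"x":0,"y":0,"z":0,"ax":0,"ay":0,"az":0},{"x":0,"y":0,"z":0,"ax":0,"ay":0,"az":0},{"x":0,"y":0,"z":0,"ax":0,"ay":0,"az":0}]'; python3 wm.py 60 170 130 w12; python3 go.py 585.5 -11 150
```

```text
position: [0.4465, -0.1742, 0.0698]
clock: 46.8
position: [0.4469, -0.1751, 0.0708]
tool_rot: [[0.988, -0.155, 0.001], [-0.155, -0.988, -0.0], [0.001, 0.0, -1.0]]
force: [-0.5, 0.3, 5.7]
gripper_width: 0.0148
clock: 47.6
position: [0.4461, -0.1747, 0.1279]
tool_rot: [[0.988, -0.155, -0.001], [-0.155, -0.988, 0.0], [-0.001, -0.0, -1.0]]
force: [-0.1, 1.6, -0.5]
gripper_width: 0.0149
[  162   226   326   163 16233] [ 438.4 -205. ] [103.8 130. ] 46.7 rgb [17. 17. 19.]
[205 330   2   3   3] [ 387.1 -190. ] [1.3 0.2] 53.04 rgb [18. 18. 15.]
[204 334   2   1   2] [ 386.2 -191.7] [0.5 0. ] 171.17 rgb [13.5 15.  13.5]
[363 317   1   1   1] [ 461.8 -193.7] [0. 0.] 0.0 rgb [18. 16. 15.]
[355 318   1   1   1] [ 458.1 -193.7] [0. 0.] 0.0 rgb [11. 10. 16.]
az -0.000  shift x 112.4 y -183.3 z -22.4 | at [ 446.  -174.6  127.6] yaw -8.9 q6 1.35 t 47.6
```

View pics/w12.png

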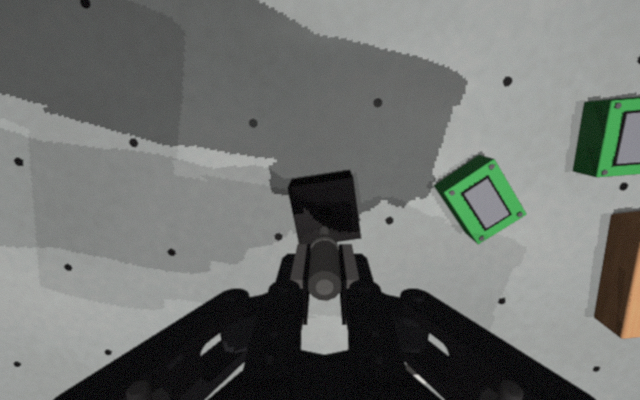

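```bash
cat > pt.py <<'E'
from h import *
c=cam('wrist');p=np.array(manip.sense()['position']);P=cloud(c);z=P[:,:,2];h=p[2]+.0012
v,u=np.mgrid[0:400,0:640];m=((abs(z-h)<.004)&(u>308)&(u<342)&(v>255)&(v<315)).astype(np.uint8)
n,l,s,ce=cv2.connectedComponentsWithStats(m);k=1+np.argmax(s[1:,4]);ct=max(cv2.findContours((l==k).astype(np.uint8),0,1)[0],key=len)[:,0]
W=np.array([onz(c,a,b,h)[:2]*1000 for a,b in ct],np.float32);print(s[k],'med z',np.median(z[l==k]).round(4),'h',h.round(4))
r=cv2.minAreaRect(W);print('rect',np.round(r[0],2),np.round(r[1],1),round(r[2],1),'circ',cv2.minEnclosingCircle(W))
a=np.radians(-8.9);X=np.array([np.cos(a),np.sin(a)]);Y=np.array([-np.sin(a),np.cos(a)]);d=np.array(r[0])-p[:2]*1000;print('cam-TCP dx dy (plate)',(d@X).round(2),(d@Y).round(2))
g=cv2.resize(c['pixels'][200:330,265:385,::-1],None,fx=4,fy=4,interpolation=2);cv2.imwrite('pics/pt.png',g)
E
python3 pt.py
```

```text
[309 260  33  49 960] med z 0.1288 h 0.1288
rect [ 446.69 -174.56] [24.9 14.5] 82.0 circ ((451.40203857421875, -175.2151641845703), 12.682387351989746)
cam-TCP dx dy (plate) 0.71 0.21
```

View pics/pt.png

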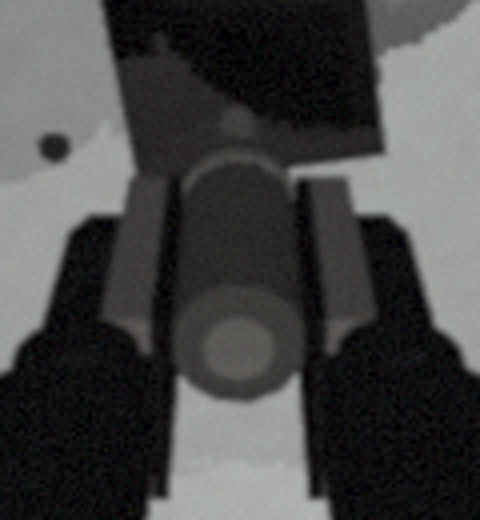

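```bash
python3 - <<'E'
from h import *
c=cam('wrist');p=np.array(manip.sense()['position']);a=np.radians(-8.9);X=np.array([np.cos(a),np.sin(a)]);Y=np.array([-np.sin(a),np.cos(a)])
q=onz(c,324.75,286.5,p[2]+.0012)*1e3;d=q[:2]-p[:2]*1e3;print('probe',q.round(1),'TCP',(p*1e3).round(1),'plate d',(d@X).round(2),(d@Y).round(2))
# hole target in TCP terms: camera hole minus offset
h=np.array([585.2,-11.3]);t=h-d;print('TCP target',t.round(2), 'px,py',(t@X).round(2),(t@Y).round(2))
E
python3 go.py 585.5 -11 130
python3 -m creep '[{"x":10,"y":-20,"z":-25,"ax":0,"ay":0,"az":0},{"x":18,"y":-29,"z":0,"ax":0,"ay":0,"az":0},{"x":18,"y":-29,"z":0,"ax":0,"ay":0,"az":0},{"x":18,"y":-29,"z":0,"ax":0,"ay":0,"az":0},{"x":18,"y":-29,"z":0,"ax":0,"ay":0,"az":0},{"x":18,"y":-29,"z":0,"ax":0,"ay":0,"az":0},{"x":12,"y":-18,"z":0,"ax":0,"ay":0,"az":0},{"x":0,"y":0,"z":0,"ax":0,"ay":0,"az":0},{"x":0,"y":0,"z":0,"ax":0,"ay":0,"az":0}]'|grep pos
```

```text
probe [ 446.5 -175.3  128.8] TCP [ 446.  -174.7  127.6] plate d 0.56 -0.57
TCP target [584.73 -10.65] px,py 579.34 79.94
az -0.000  shift x 112.4 y -183.4 z -2.4 | at [ 446.  -174.7  127.6] yaw -8.9 q6 1.35 t 47.8
position: [0.5851, -0.0114, 0.1525]
```

```bash
python3 go.py 584.7 -10.7 108; python3 -m creep '[{"x":-0.4,"y":-0.6,"z":20,"ax":0,"ay":0,"az":0},{"x":0,"y":0,"z":15,"ax":0,"ay":0,"az":0},{"x":0,"y":0,"z":9,"ax":0,"ay":0,"az":0},{"x":0,"y":0,"z":0,"ax":0,"ay":0,"az":0},{"x":0,"y":0,"z":0,"ax":0,"ay":0,"az":0},{"x":0,"y":0,"z":0,"ax":0,"ay":0,"az":0}]'|grep -E "pos|force"; python3 go.py 584.7 -10.7 104
```

```text
az -0.000  shift x -0.5 y -0.6 z 44.5 | at [585.1 -11.4 152.5] yaw -8.9 q6 1.71 t 48.6
position: [0.5859, -0.0112, 0.1103]
force: [-0.3, 0.4, -0.6]
az -0.000  shift x -1.3 y -0.3 z 6.3 | at [585.9 -11.2 110.3] yaw -9.0 q6 1.71 t 49.2
```

```bash
python3 -m creep '[{"x":-0.8,"y":-0.3,"z":4,"ax":0,"ay":0,"az":0},{"x":0,"y":0,"z":0,"ax":0,"ay":0,"az":0},{"x":0,"y":0,"z":0,"ax":0,"ay":0,"az":0},{"x":0,"y":0,"z":0,"ax":0,"ay":0,"az":0}]'|grep -E "pos|force"; python3 go.py 584.7 -10.7 104;python3 -m creep '[{"x":0,"y":0,"z":0,"ax":0,"ay":0,"az":0},{"x":0,"y":0,"z":0,"ax":0,"ay":0,"az":0},{"x":0,"y":0,"z":0,"ax":0,"ay":0,"az":0},{"x":0,"y":0,"z":0,"ax":0,"ay":0,"az":0}]'|grep -E "pos|force"; python3 go.py 584.7 -10.7 104
```

```text
position: [0.5847, -0.0104, 0.1055]
force: [-0.3, -0.6, -0.6]
az -0.000  shift x 0.0 y 0.3 z 1.5 | at [584.7 -10.4 105.5] yaw -8.9 q6 1.71 t 49.6
position: [0.5847, -0.0105, 0.1054]
force: [-0.5, -0.4, -0.4]
az -0.000  shift x 0.0 y 0.2 z 1.4 | at [584.7 -10.5 105.4] yaw -8.9 q6 1.71 t 50.0
```

Now step down watching the force.

```bash
for i in 1 2 3 4 5; do python3 -m creep '[{"x":0,"y":0,"z":1,"ax":0,"ay":0,"az":0},{"x":0,"y":0,"z":0,"ax":0,"ay":0,"az":0},{"x":0,"y":0,"z":0,"ax":0,"ay":0,"az":0}]'|grep -E "pos|force"; done
```

```text
position: [0.5846, -0.0105, 0.1043]
force: [0.1, 0.7, 0.6]
position: [0.5846, -0.0105, 0.1034]
force: [-0.5, -0.3, 0.5]
position: [0.5846, -0.0105, 0.1023]
force: [0.0, -0.6, -0.4]
position: [0.5847, -0.0105, 0.1014]
force: [-0.2, 0.9, 0.3]
position: [0.5846, -0.0105, 0.1004]
force: [-0.1, -0.1, -0.2]
```

```bash
for i in 1 2 3 4 5 6 7 8; do python3 -m creep '[{"x":0,"y":0,"z":1.2,"ax":0,"ay":0,"az":0},{"x":0,"y":0,"z":1.2,"ax":0,"ay":0,"az":0},{"x":0,"y":0,"z":0,"ax":0,"ay":0,"az":0}]'|grep -E "pos|force"; done
```

```text
position: [0.5845, -0.0104, 0.0978]
force: [0.2, -0.1, 0.6]
position: [0.5845, -0.0105, 0.0954]
force: [0.3, -0.2, 0.1]
position: [0.5845, -0.0105, 0.093]
force: [-0.6, 0.2, -1.1]
position: [0.5845, -0.0105, 0.0906]
force: [-0.2, -0.0, 0.0]
position: [0.5845, -0.0104, 0.0882]
force: [-0.2, -0.2, -0.7]
position: [0.5845, -0.0105, 0.0858]
force: [-0.5, -0.3, -1.0]
position: [0.5845, -0.0105, 0.0834]
force: [-1.0, -0.1, 0.0]
position: [0.5846, -0.0105, 0.081]
force: [-0.7, -0.3, -0.1]
```

```bash
for i in 1 2 3 4 5 6; do python3 -m creep '[{"x":0,"y":0,"z":0.8,"ax":0,"ay":0,"az":0},{"x":0,"y":0,"z":0,"ax":0,"ay":0,"az":0},{"x":0,"y":0,"z":0,"ax":0,"ay":0,"az":0}]'|grep -E "pos|force"; done
```

```text
position: [0.5847, -0.0105, 0.0804]
force: [-0.0, -0.3, -0.5]
position: [0.5846, -0.0105, 0.0796]
force: [-0.3, -0.7, 0.0]
position: [0.5848, -0.0105, 0.0789]
force: [-0.3, 0.3, 0.1]
position: [0.5849, -0.0105, 0.0788]
force: [-2.4, 0.4, 7.0]
position: [0.5849, -0.0105, 0.0787]
force: [-4.4, 0.4, 13.4]
position: [0.585, -0.0104, 0.0787]
force: [-5.6, -0.7, 18.8]
```

```bash
python3 -m creep '[{"x":0,"y":0,"z":-2.5,"ax":0,"ay":0,"az":0},{"x":0,"y":0,"z":0,"ax":0,"ay":0,"az":0}]' |grep force; python3 -m creep '[{"x":0,"y":0,"z":0,"ax":0,"ay":0,"az":0},{"x":0,"y":0,"z":0,"ax":0,"ay":0,"az":0},{"x":0,"y":0,"z":0,"ax":0,"ay":0,"az":0},{"x":0,"y":0,"z":0,"ax":0,"ay":0,"az":0},{"x":0,"y":0,"z":0,"ax":0,"ay":0,"az":0},{"x":0,"y":0,"z":-5,"ax":0,"ay":0,"az":0},{"x":0,"y":0,"z":-20,"ax":0,"ay":0,"az":0},{"x":0,"y":0,"z":-40,"ax":0,"ay":0,"az":0},{"x":0,"y":0,"z":-40,"ax":0,"ay":0,"az":0},{"x":0,"y":0,"z":0,"ax":0,"ay":0,"az":0},{"x":0,"y":0,"z":0,"ax":0,"ay":0,"az":0},{"x":0,"y":0,"z":0,"ax":0,"ay":0,"az":0}]' 1 30 |grep pos; python3 wm.py 74 88 80 w13; python3 w5.py w13b
python3 - <<'E'
from h import *
c=cam('top','top2');P=cloud(c);sub=np.zeros((400,640),np.uint8);sub[150:300,440:520]=(P[150:300,440:520,2]>.005)
n,l,s,ce=cv2.connectedComponentsWithStats(sub)
for k in range(1,n):
    if s[k,4]>60:
        ct=cv2.findContours((l==k).astype(np.uint8),0,1)[0][0][:,0];W=np.array([onz(c,u,v,.012)[:2]*1e3 for u,v in ct],np.float32);r=cv2.minAreaRect(W);print('spacer?',s[k],np.round(r[0],1),np.round(r[1],1),round(r[2],1))
E
python3 go.py 559.2 -408.2 120 81.3 1
```

```text
force: [-0.1, 0.3, -1.3]
position: [0.584, -0.0105, 0.1831]
[316 199  20  21 327] [585.3  -9.7] [16.6 15. ] 81.12 rgb [63. 62. 60.]
h 0.038 [ 295  160   63   59 3097] [586.3  -5.3] [54.9 56. ] 81.14 px (np.float64(552.2), np.float64(607.9)) py (np.float64(58.0), np.float64(112.8))
h 0.032 [ 292   19   70   60 4076] [604.7 110.2] [43.4 55.8] 81.04 px (np.float64(552.6), np.float64(608.1)) py (np.float64(180.7), np.float64(224.1))
h 0.032 [ 294   93   66   53 3366] [596.   55.6] [43.7 55.8] 81.09 px (np.float64(552.4), np.float64(608.0)) py (np.float64(125.3), np.float64(169.0))
spacer? [456 184   9  47 247] [ 550.7 -376.7] [ 15.6 119.7] 82.9
az -1.575  shift x -396.9 y 36.0 z 62.5 | at [583.7 -10.4 182.5] yaw -8.9 q6 1.71 t 57.3
```

```bash
python3 -m creep '[{"x":2.4,"y":36.7,"z":0,"ax":0,"ay":0,"az":0},{"x":2.4,"y":36.7,"z":0,"ax":0,"ay":0,"az":0},{"x":2.4,"y":36.7,"z":0,"ax":0,"ay":0,"az":0},{"x":2.4,"y":36.7,"z":0,"ax":0,"ay":0,"az":0},{"x":2.4,"y":36.7,"z":0,"ax":0,"ay":0,"az":0},{"x":2.4,"y":36.7,"z":0,"ax":0,"ay":0,"az":0},{"x":2.4,"y":36.7,"z":0,"ax":0,"ay":0,"az":0},{"x":2.4,"y":36.7,"z":0,"ax":0,"ay":0,"az":0},{"x":2.4,"y":36.7,"z":0,"ax":0,"ay":0,"az":0},{"x":2.4,"y":36.7,"z":0,"ax":0,"ay":0,"az":0}]' |grep pos;python3 -m creep '[{"x":0,"y":0,"z":0,"ax":0,"ay":0,"az":-0.1456},{"x":0,"y":0,"z":0,"ax":0,"ay":0,"az":-0.1456},{"x":0,"y":0,"z":0,"ax":0,"ay":0,"az":-0.1456},{"x":0,"y":0,"z":0,"ax":0,"ay":0,"az":-0.1456},{"x":0,"y":0,"z":0,"ax":0,"ay":0,"az":-0.1456},{"x":0,"y":0,"z":0,"ax":0,"ay":0,"az":-0.1456},{"x":0,"y":0,"z":0,"ax":0,"ay":0,"az":-0.1456},{"x":0,"y":0,"z":0,"ax":0,"ay":0,"az":-0.1456},{"x":0,"y":0,"z":0,"ax":0,"ay":0,"az":-0.1456},{"x":0,"y":0,"z":0,"ax":0,"ay":0,"az":-0.1456},{"x":0,"y":0,"z":0,"ax":0,"ay":0,"az":-0.1456},{"x":0,"y":0,"z":0,"ax":0,"ay":0,"az":0}]' |grep pos; python3 wm.py 7 15 12 w14; python3 go.py 550.7 -376.7 37 82.9 1
```

```text
position: [0.5505, -0.3779, 0.1827]
position: [0.5509, -0.3764, 0.1827]
[ 317  128   15  116 1378] [ 549.8 -378.2] [ 12.  119.2] 81.37 rgb [174.  172.5 169. ]
[509 256  60  40 363] [ 663.5 -164.4] [39.4 70.2] 33.78 rgb [16. 41. 20.]
[505  19   9  64 334] [ 446.3 -200.8] [50.3  5.7] 0.06 rgb [4. 4. 4.]
[477 153  56  67 324] [ 564.6 -204.6] [37.5 70.5] 65.29 rgb [17. 44. 21.]
[377 296  37  13 158] [ 688.8 -314.8] [11.6 41.7] 7.69 rgb [58. 42. 30.]
az -0.004  shift x -0.3 y -0.2 z 145.9 | at [ 550.9 -376.5  182.9] yaw 82.7 q6 -0.47 t 59.5
```

```bash
python3 -m creep '[{"x":0,"y":0,"z":0,"ax":0,"ay":0,"az":0.023},{"x":-1.8,"y":-0.8,"z":25,"ax":0,"ay":0,"az":0},{"x":0,"y":0,"z":30,"ax":0,"ay":0,"az":0},{"x":0,"y":0,"z":30,"ax":0,"ay":0,"az":0},{"x":0,"y":0,"z":25,"ax":0,"ay":0,"az":0},{"x":0,"y":0,"z":15,"ax":0,"ay":0,"az":0},{"x":0,"y":0,"z":10,"ax":0,"ay":0,"az":0},{"x":0,"y":0,"z":0,"ax":0,"ay":0,"az":0},{"x":0,"y":0,"z":0,"ax":0,"ay":0,"az":0},{"x":0,"y":0,"z":0,"ax":0,"ay":0,"az":0}]' -0.35 30 ; python3 go.py 549.8 -378.2 30 81.4 1; for i in 1 2 3 4 5 6; do python3 -m creep '[{"x":0,"y":0,"z":1.5,"ax":0,"ay":0,"az":0},{"x":0,"y":0,"z":1.5,"ax":0,"ay":0,"az":0},{"x":0,"y":0,"z":0,"ax":0,"ay":0,"az":0}]'|grep -E "pos|force"; done
```

```text
clock: 60.55
position: [0.5513, -0.3791, 0.0504]
tool_rot: [[0.148, 0.989, 0.002], [0.989, -0.148, -0.001], [-0.001, 0.002, -1.0]]
force: [0.4, -0.9, 0.3]
gripper_width: 0.0277
az 0.002  shift x 0.6 y -1.6 z 20.4 | at [ 551.3 -379.1   50.4] yaw 81.5 q6 -0.45 t 60.5
position: [0.5503, -0.3784, 0.046]
force: [-0.3, -0.4, 0.8]
position: [0.5501, -0.3783, 0.0426]
force: [0.0, 0.3, -0.0]
position: [0.5502, -0.3783, 0.0396]
force: [-0.0, 0.4, -0.9]
position: [0.5502, -0.3783, 0.0366]
force: [-0.3, -0.2, 1.3]
position: [0.5501, -0.3783, 0.0336]
force: [-0.2, 0.5, -0.5]
position: [0.5502, -0.3783, 0.0306]
force: [0.1, -1.3, -0.7]
```

```bash
python3 -m creep '[{"x":0,"y":0,"z":1.5,"ax":0,"ay":0,"az":0},{"x":0,"y":0,"z":1,"ax":0,"ay":0,"az":0},{"x":0,"y":0,"z":0,"ax":0,"ay":0,"az":0},{"x":0,"y":0,"z":0,"ax":0,"ay":0,"az":0}]'|grep -E "pos|force"; python3 -m creep '[{"x":0,"y":0,"z":0,"ax":0,"ay":0,"az":0},{"x":0,"y":0,"z":0,"ax":0,"ay":0,"az":0},{"x":0,"y":0,"z":0,"ax":0,"ay":0,"az":0},{"x":0,"y":0,"z":0,"ax":0,"ay":0,"az":0},{"x":0,"y":0,"z":0,"ax":0,"ay":0,"az":0},{"x":0,"y":0,"z":0,"ax":0,"ay":0,"az":0}]' -1 40; python3 -m creep '[{"x":0,"y":0,"z":-5,"ax":0,"ay":0,"az":0},{"x":0,"y":0,"z":-10,"ax":0,"ay":0,"az":0},{"x":0,"y":0,"z":-30,"ax":0,"ay":0,"az":0},{"x":0,"y":0,"z":-40,"ax":0,"ay":0,"az":0},{"x":0,"y":0,"z":-40,"ax":0,"ay":0,"az":0},{"x":0,"y":0,"z":0,"ax":0,"ay":0,"az":0},{"x":0,"y":0,"z":0,"ax":0,"ay":0,"az":0}]'; python3 go.py 594 343.3 155 84 1
```

```text
position: [0.5503, -0.3784, 0.0283]
force: [0.2, -1.1, -0.2]
clock: 63.35
position: [0.5504, -0.3785, 0.0286]
tool_rot: [[0.148, 0.989, 0.0], [0.989, -0.148, -0.0], [-0.0, 0.0, -1.0]]
force: [-0.2, -0.1, 2.8]
gripper_width: 0.0104
clock: 64.05
position: [0.5511, -0.3789, 0.1554]
tool_rot: [[0.148, 0.989, 0.003], [0.989, -0.148, -0.002], [-0.001, 0.003, -1.0]]
force: [-0.3, -0.3, -1.6]
gripper_width: 0.0106
az -0.043  shift x 722.8 y -32.9 z 0.4 | at [ 551.1 -378.9  155.4] yaw 81.5 q6 -0.45 t 64.0
```

```bash
python3 -m creep '[{"x":25,"y":-2,"z":0,"ax":0,"ay":0,"az":0},{"x":40,"y":-3.6,"z":0,"ax":0,"ay":0,"az":0},{"x":40,"y":-3.6,"z":0,"ax":0,"ay":0,"az":0},{"x":40,"y":-3.6,"z":0,"ax":0,"ay":0,"az":0},{"x":40,"y":-3.6,"z":0,"ax":0,"ay":0,"az":0},{"x":40,"y":-3.6,"z":0,"ax":0,"ay":0,"az":0},{"x":40,"y":-3.6,"z":0,"ax":0,"ay":0,"az":0},{"x":40,"y":-3.6,"z":0,"ax":0,"ay":0,"az":0},{"x":40,"y":-3.6,"z":0,"ax":0,"ay":0,"az":0},{"x":40,"y":-3.6,"z":0,"ax":0,"ay":0,"az":0}]'|grep pos; python3 -m creep '[{"x":40,"y":-3.6,"z":0,"ax":0,"ay":0,"az":0},{"x":40,"y":-3.6,"z":0,"ax":0,"ay":0,"az":0},{"x":40,"y":-3.6,"z":0,"ax":0,"ay":0,"az":0},{"x":40,"y":-3.6,"z":0,"ax":0,"ay":0,"az":0},{"x":40,"y":-3.6,"z":0,"ax":0,"ay":0,"az":0},{"x":40,"y":-3.6,"z":0,"ax":0,"ay":0,"az":0},{"x":40,"y":-3.6,"z":0,"ax":0,"ay":0,"az":0},{"x":25,"y":-2,"z":0,"ax":0,"ay":0,"az":0},{"x":0,"y":0,"z":0,"ax":0,"ay":0,"az":-0.043},{"x":0,"y":0,"z":0,"ax":0,"ay":0,"az":0},{"x":0,"y":0,"z":0,"ax":0,"ay":0,"az":0},{"x":0,"y":0,"z":0,"ax":0,"ay":0,"az":0}]'|grep -E "pos|force|width"; python3 go.py 594 343.3 60 84 1
python3 - <<'E'
from h import *
c=cam('wrist','w15');im=c['pixels'].astype(int);P=cloud(c)
m=((im.max(-1)<60)&(abs(P[:,:,2]-.003)<.006)).astype(np.uint8);n,l,s,ce=cv2.connectedComponentsWithStats(m);k=1+np.argmax(s[1:,4])
ct=max(cv2.findContours((l==k).astype(np.uint8),0,1)[0],key=len)[:,0];W=np.array([onz(c,a,b,.003)[:2]*1e3 for a,b in ct],np.float32);r=cv2.minAreaRect(W);print(s[k],np.round(r[0],1),np.round(r[1],1),round(r[2],1))
E
```

```text
position: [0.5717, 0.0091, 0.1518]
position: [0.5909, 0.3122, 0.1527]
force: [-0.2, -0.5, -0.7]
gripper_width: 0.0109
az -0.002  shift x 31.2 y -0.1 z 92.7 | at [590.9 312.2 152.7] yaw 83.9 q6 0.59 t 66.2
[  309   109   103   165 11112] [596.6 341.8] [ 89.9 159.7] 84.0
```

View pics/w15.png

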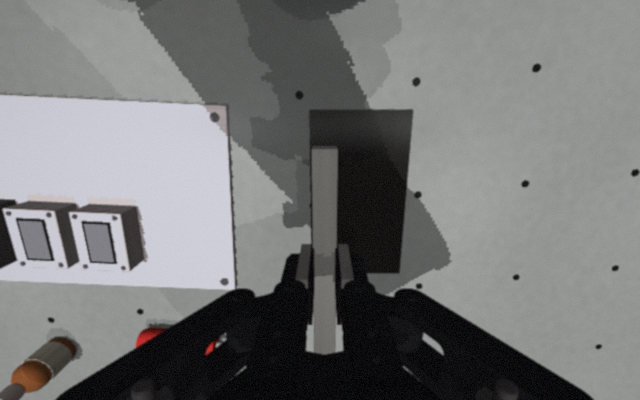

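```bash
python3 -m creep '[{"x":15,"y":1.2,"z":10,"ax":0,"ay":0,"az":0},{"x":15.2,"y":1.3,"z":20,"ax":0,"ay":0,"az":0},{"x":0,"y":0,"z":30,"ax":0,"ay":0,"az":0},{"x":0,"y":0,"z":30,"ax":0,"ay":0,"az":0},{"x":0,"y":0,"z":18,"ax":0,"ay":0,"az":0},{"x":0,"y":0,"z":8,"ax":0,"ay":0,"az":0},{"x":0,"y":0,"z":0,"ax":0,"ay":0,"az":0},{"x":0,"y":0,"z":0,"ax":0,"ay":0,"az":0},{"x":0,"y":0,"z":0,"ax":0,"ay":0,"az":0}]'|grep -E "pos|force|width"; for i in 1 2 3 4 5 6; do python3 -m creep '[{"x":0,"y":0,"z":1,"ax":0,"ay":0,"az":0},{"x":0,"y":0,"z":0,"ax":0,"ay":0,"az":0},{"x":0,"y":0,"z":0,"ax":0,"ay":0,"az":0}]'|grep -E "pos|force"; done
```

```text
position: [0.598, 0.3435, 0.039]
force: [-0.4, -0.2, -2.0]
gripper_width: 0.0107
position: [0.5971, 0.343, 0.0369]
force: [-0.1, 0.1, -0.7]
position: [0.5968, 0.3429, 0.0353]
force: [0.1, -0.3, -0.8]
position: [0.5969, 0.3429, 0.0343]
force: [-0.4, -0.2, -0.9]
position: [0.5969, 0.3429, 0.0333]
force: [-0.7, -0.3, -0.1]
position: [0.5969, 0.3429, 0.0324]
force: [0.1, -0.4, -1.2]
position: [0.597, 0.343, 0.0316]
force: [0.1, -0.9, 1.4]
```

```bash
python3 -m creep '[{"x":0,"y":0,"z":0,"ax":0,"ay":0,"az":0},{"x":0,"y":0,"z":0,"ax":0,"ay":0,"az":0},{"x":0,"y":0,"z":0,"ax":0,"ay":0,"az":0},{"x":0,"y":0,"z":0,"ax":0,"ay":0,"az":0},{"x":0,"y":0,"z":-5,"ax":0,"ay":0,"az":0},{"x":0,"y":0,"z":-20,"ax":0,"ay":0,"az":0},{"x":0,"y":0,"z":-40,"ax":0,"ay":0,"az":0},{"x":0,"y":0,"z":-40,"ax":0,"ay":0,"az":0},{"x":0,"y":0,"z":-30,"ax":0,"ay":0,"az":0},{"x":0,"y":0,"z":0,"ax":0,"ay":0,"az":0},{"x":0,"y":0,"z":0,"ax":0,"ay":0,"az":0}]' 0 30|grep pos
python3 - <<'E'
from h import *
for n,mn in (('wrist',400),('top',60)):
    c=cam(n,n+'_chk');P=cloud(c)
    print(n)
    for nm,lo,hi,h,bx in (('spacer',.009,.019,.015,(.5,.7,.27,.42)),('carr',.027,.0348,.032,(.5,.7,.03,.25)),('block',.0352,.046,.038,(.5,.7,-.06,.03)),('probe',.074,.088,.08,(.5,.7,-.06,.03))):
        m=((P[:,:,2]>lo)&(P[:,:,2]<hi)&(P[:,:,0]>bx[0])&(P[:,:,0]<bx[1])&(P[:,:,1]>bx[2])&(P[:,:,1]<bx[3])).astype(np.uint8);k_,l,s,ce=cv2.connectedComponentsWithStats(m)
        for k in range(1,k_):
            if s[k,4]>(mn if nm!='probe' else 20):
                ct=max(cv2.findContours((l==k).astype(np.uint8),0,1)[0],key=len)[:,0];W=np.array([onz(c,a,b,h)[:2]*1e3 for a,b in ct],np.float32);r=cv2.minAreaRect(W);print(nm,s[k,4],np.round(r[0],1),np.round(r[1],1),round(r[2],1))
E
python3 go.py 389.6 332.6 180 24 1
```

```text
position: [0.5975, 0.3432, 0.1677]
wrist
spacer 1576 [596.3 342.6] [ 11.8 119.3] 83.6
carr 2497 [595.   60.1] [48.4 57.5] 80.6
carr 2908 [603.4 113.8] [48.  57.5] 81.4
top
spacer 229 [595.5 341.2] [ 16.  120.3] 85.1
carr 327 [603.4 110.7] [44.5 56.1] 81.9
carr 336 [594.6  55.9] [43.9 56.3] 81.2
block 390 [585.1  -5. ] [55.8 56.6] 81.1
probe 33 [583.6 -10.8] [14.6 12.3] 89.1
az 1.047  shift x -192.8 y -75.0 z -14.7 | at [596.2 342.5 165.3] yaw 84.0 q6 0.63 t 70.2
```

```bash
python3 -m creep '[{"x":0,"y":0,"z":-15,"ax":0,"ay":0,"az":0.131},{"x":0,"y":0,"z":0,"ax":0,"ay":0,"az":0.131},{"x":0,"y":0,"z":0,"ax":0,"ay":0,"az":0.131},{"x":0,"y":0,"z":0,"ax":0,"ay":0,"az":0.131},{"x":0,"y":0,"z":0,"ax":0,"ay":0,"az":0.131},{"x":0,"y":0,"z":0,"ax":0,"ay":0,"az":0.131},{"x":0,"y":0,"z":0,"ax":0,"ay":0,"az":0.131},{"x":0,"y":0,"z":0,"ax":0,"ay":0,"az":0.13},{"x":0,"y":0,"z":0,"ax":0,"ay":0,"az":0},{"x":0,"y":0,"z":0,"ax":0,"ay":0,"az":0}]' 1 25|grep pos; python3 go.py 389.6 332.6 180 24 1
```

```text
position: [0.5963, 0.3426, 0.1801]
az 0.003  shift x -192.9 y -75.0 z 0.1 | at [596.3 342.6 180.1] yaw 24.2 q6 1.67 t 71.2
```

```bash
python3 -m creep '[{"x":-24,"y":-9,"z":0,"ax":0,"ay":0,"az":0},{"x":-34,"y":-13.2,"z":0,"ax":0,"ay":0,"az":0},{"x":-34,"y":-13.2,"z":0,"ax":0,"ay":0,"az":0},{"x":-34,"y":-13.2,"z":0,"ax":0,"ay":0,"az":0},{"x":-34,"y":-13.2,"z":0,"ax":0,"ay":0,"az":0},{"x":-33,"y":-13.2,"z":0,"ax":0,"ay":0,"az":0},{"x":0,"y":0,"z":0,"ax":0,"ay":0,"az":0},{"x":0,"y":0,"z":0,"ax":0,"ay":0,"az":0},{"x":0,"y":0,"z":0,"ax":0,"ay":0,"az":0}]' 1 25|grep pos; python3 go.py 389.7 332.7 83 24 1
```

```text
position: [0.3911, 0.3333, 0.1816]
az 0.000  shift x -1.5 y 0.0 z 98.6 | at [391.1 333.3 181.6] yaw 24.0 q6 1.86 t 72.1
```

```bash
python3 -m creep '[{"x":-0.8,"y":0,"z":20,"ax":0,"ay":0,"az":0},{"x":0,"y":0,"z":30,"ax":0,"ay":0,"az":0},{"x":0,"y":0,"z":25,"ax":0,"ay":0,"az":0},{"x":0,"y":0,"z":15,"ax":0,"ay":0,"az":0},{"x":0,"y":0,"z":7,"ax":0,"ay":0,"az":0},{"x":0,"y":0,"z":0,"ax":0,"ay":0,"az":0},{"x":0,"y":0,"z":0,"ax":0,"ay":0,"az":0},{"x":0,"y":0,"z":0,"ax":0,"ay":0,"az":0}]' 1 25|grep -E "pos|force"; python3 go.py 389.7 332.7 82.5 24 1; python3 -m creep '[{"x":0,"y":0,"z":0,"ax":0,"ay":0,"az":0},{"x":0,"y":0,"z":0,"ax":0,"ay":0,"az":0},{"x":0,"y":0,"z":0,"ax":0,"ay":0,"az":0},{"x":0,"y":0,"z":0,"ax":0,"ay":0,"az":0},{"x":0,"y":0,"z":0,"ax":0,"ay":0,"az":0},{"x":0,"y":0,"z":0,"ax":0,"ay":0,"az":0},{"x":0,"y":0,"z":0,"ax":0,"ay":0,"az":0},{"x":0,"y":0,"z":0,"ax":0,"ay":0,"az":0},{"x":0,"y":0,"z":0,"ax":0,"ay":0,"az":0},{"x":0,"y":0,"z":0,"ax":0,"ay":0,"az":0}]' -1 25; python3 -c "
from rig import manip;s=manip.sense();print(s['moment'])"
```

```text
position: [0.3903, 0.3332, 0.0853]
force: [1.0, -0.6, 0.4]
az -0.000  shift x -0.7 y 0.2 z 2.8 | at [390.3 333.2  85.3] yaw 24.0 q6 1.86 t 72.9
clock: 73.9
position: [0.3895, 0.3329, 0.0854]
tool_rot: [[0.914, 0.407, 0.001], [0.407, -0.914, 0.001], [0.001, -0.0, -1.0]]
force: [-1.6, -0.6, 7.3]
gripper_width: 0.0544
[-0.29833793  0.41430194  0.07880833]
```

Gripped; turn anticlockwise by 0.9 rad.

```bash
python3 -m creep '[{"x":0,"y":0,"z":0,"ax":0,"ay":0,"az":-0.09},{"x":0,"y":0,"z":0,"ax":0,"ay":0,"az":-0.09},{"x":0,"y":0,"z":0,"ax":0,"ay":0,"az":-0.09},{"x":0,"y":0,"z":0,"ax":0,"ay":0,"az":-0.09},{"x":0,"y":0,"z":0,"ax":0,"ay":0,"az":-0.09},{"x":0,"y":0,"z":0,"ax":0,"ay":0,"az":-0.09},{"x":0,"y":0,"z":0,"ax":0,"ay":0,"az":-0.09},{"x":0,"y":0,"z":0,"ax":0,"ay":0,"az":-0.09},{"x":0,"y":0,"z":0,"ax":0,"ay":0,"az":-0.09},{"x":0,"y":0,"z":0,"ax":0,"ay":0,"az":-0.09},{"x":0,"y":0,"z":0,"ax":0,"ay":0,"az":0},{"x":0,"y":0,"z":0,"ax":0,"ay":0,"az":0}]';  python3 -c "
from rig import manip;s=manip.sense();print(s['moment'])"; python3 go.py 389.7 332.7 82.5 75.6 1; python3 -m creep '[{"x":0,"y":0,"z":0,"ax":0,"ay":0,"az":0},{"x":0,"y":0,"z":0,"ax":0,"ay":0,"az":0},{"x":0,"y":0,"z":0,"ax":0,"ay":0,"az":0},{"x":0,"y":0,"z":0,"ax":0,"ay":0,"az":0},{"x":0,"y":0,"z":0,"ax":0,"ay":0,"az":0},{"x":0,"y":0,"z":-5,"ax":0,"ay":0,"az":0},{"x":0,"y":0,"z":-30,"ax":0,"ay":0,"az":0},{"x":0,"y":0,"z":-40,"ax":0,"ay":0,"az":0},{"x":0,"y":0,"z":-40,"ax":0,"ay":0,"az":0},{"x":0,"y":0,"z":0,"ax":0,"ay":0,"az":0},{"x":0,"y":0,"z":0,"ax":0,"ay":0,"az":0}]' 1 25|grep -E "pos|force";python3 - <<'E'
from h import *
c=cam('wrist','w16');u,v=map(int,proj(c,[.389,.332,.06]));print(u,v)
cv2.imwrite('pics/w16c.png',cv2.resize(c['pixels'][v-70:v+70,u-90:u+90,::-1],None,fx=4,fy=4,interpolation=2))
E
```

```text
clock: 75.1
position: [0.3895, 0.3329, 0.0853]
tool_rot: [[0.249, 0.968, 0.001], [0.968, -0.249, 0.001], [0.001, 0.001, -1.0]]
force: [-0.8, -1.3, 5.5]
gripper_width: 0.0544
[-0.23231575  0.33998084  0.05732306]
az -0.001  shift x -0.2 y 0.2 z 2.8 | at [389.5 332.9  85.3] yaw 75.6 q6 0.96 t 75.1
position: [0.3901, 0.3333, 0.2008]
force: [-0.7, 0.5, -0.3]
323 196
```

View pics/w16c.png

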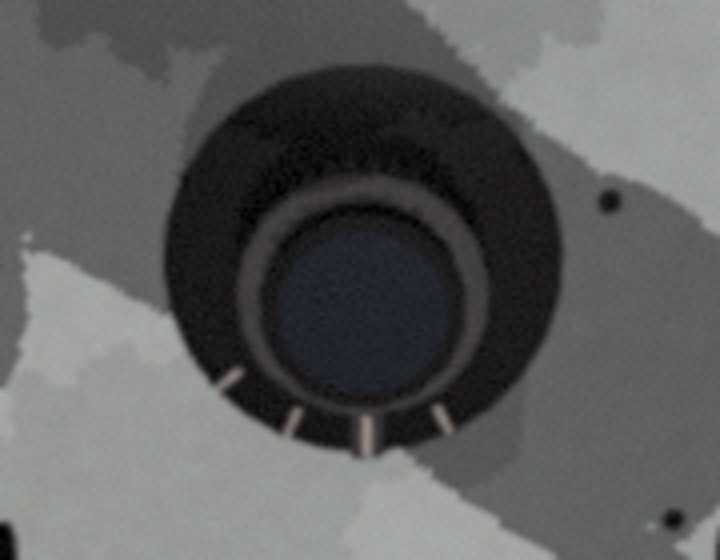

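Run:
```python
from h import *
c=cam('top','final');P=cloud(c)
for nm,lo,hi,h,bx in (('spacer',.009,.019,.015,(.5,.7,.27,.42)),('carr',.027,.0348,.032,(.5,.7,.03,.25)),('block',.0352,.046,.038,(.5,.7,-.06,.03)),('probe',.074,.088,.08,(.5,.7,-.06,.03))):
    m=((P[:,:,2]>lo)&(P[:,:,2]<hi)&(P[:,:,0]>bx[0])&(P[:,:,0]<bx[1])&(P[:,:,1]>bx[2])&(P[:,:,1]<bx[3])).astype(np.uint8);n,l,s,ce=cv2.connectedComponentsWithStats(m)
    for k in range(1,n):
        if s[k,4]>20:
            ct=max(cv2.findContours((l==k).astype(np.uint8),0,1)[0],key=len)[:,0];W=np.array([onz(c,a,b,h)[:2]*1e3 for a,b in ct],np.float32);r=cv2.minAreaRect(W);print(nm,s[k,4],np.round(r[0],1),np.round(r[1],1),round(r[2],1))
```

```text
spacer 228 [596.4 340. ] [ 16.2 118.1] 84.0
carr 333 [603.5 110.7] [44.4 55.8] 81.9
carr 332 [594.6  55.8] [44.2 56.4] 81.2
block 388 [585.2  -5. ] [55.7 56.4] 81.5
probe 33 [583.6 -10.8] [14.6 12.3] 89.1
```

View pics/final.png

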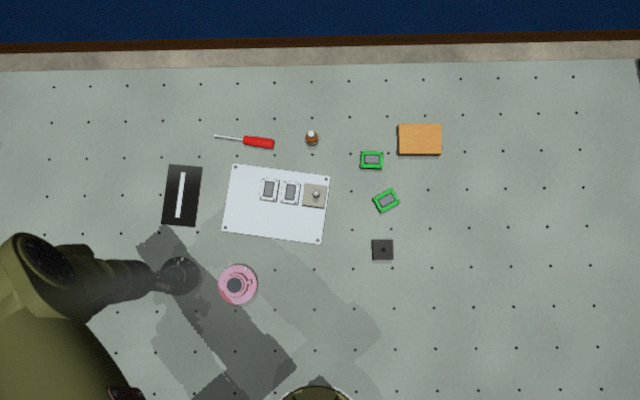

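```bash
python3 -c "
from rig import manip;print(manip.close_job())"
```

```text
the job is handed in; nothing more can be done
None
```

The job is done and handed in; `close_job` gives no verdict. The simulated clock stood at about 76 s of the 210 s allowed.

**What I did, in order**
1. I turned the black lens's collar fully closed. The turning moment rose at the end stop, and the picture showed the tab at the farthest clockwise tick.
2. Only two white carriers were there, so I placed those two. I touched each against the block's face, then backed it off 68 mm for the second place and 12 mm for the first. The second place had to be re-set once, about 1.5 mm sideways and 0.4°.
3. I pushed the probe home in the socket. It seated at the expected height with 19 N on the shoulder.
4. The spacer bar had been knocked about 3 cm aside. I found it again with the top camera and laid it on the mat.
5. I turned the collar by 0.9 rad to the marked stop.

**Last checks**
- **Carriers:** gaps measured about 11.8 mm from tracked features in a close wrist view, and the ends line up with the block's to about 0.3 mm. A rougher contour measurement read the gaps up to 1 mm differently. I judged that within camera error and left the carriers as they were.
- **Probe:** its top is at 80 mm, which is fully home.
- **Spacer:** it lies near the middle of the mat.
- **Collar:** the tab covers the broad mark, with two thin ticks clockwise of it and one anticlockwise. The mark itself is hidden under the tab, so I judged this from the ticks.
- **Other things:** the vial, slide box, screwdriver, green blocks and pink lens look unmoved in the final top view. The gripper was clear of everything when I handed in.

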